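# Load the slanted spice rack in order

## Robot

A 7-joint arm with a two-finger parallel gripper is mounted at the origin on the work surface. World frame = base frame: x ahead of the robot, y to its left, z up, the work surface at z = 0. Lengths are in m, angles in rad, forces in N, time in s.
With the tool pointing down it reaches from about 0.4 to 0.85 m from the base axis. Payload 10.4 kg.
Tool frame: the origin (TCP) lies between the finger pads; the fingertips stand manip.tcp_to_tips ahead of it and the grasp point (between the pads) lies 2 mm behind it (manip.tcp_to_tips is the distance from the TCP to the fingertips, in m); y points along the fingers, z is the direction in which the jaws open and shut, and the axes are right-handed (so a half turn about y gives the same grasp; the last joint's range is limited). The gripper opens to 85 mm and grips with 20 to 120 N. Pads are 22 mm wide; open, the fingers measure 114 mm over their backs; the gripper's body (76 mm by 85 mm) begins 54 mm behind the grasp point. The pads swing forward as they close: fully open they stand 13 mm farther back than shut.
Start: joints at [1.305, 0.332, -0.065, 1.46, 0.022, 1.35, -0.088], TCP at [0.15, -0.607, 0.227] pointing down, gripper open.
Joint ranges: [-2.6, 2.6], [-0.5, 2.12], [-1.47, 1.34], [0.16, 2.42], [-1.27, 4.41], [0.06, 2.06], [-2.6, 2.6]. Speed limits (rad/s): [2.22, 2.22, 2.79, 2.79, 3.14, 3.14, 3.14].

## Interface

Orientations are given as a unit quaternion [x, y, z, w].
In Python, from workcell import manip gives the robot as it stands. The module is installed in compiled form; this text tells all that it offers.
- The arm moves only by the tool move_arm, never from a script. Its argument "increments" is a list of rows, each an object with "offset": the shift along the tool's x, y, z in m, a list of three; "yaw": the turn about the tool's y in degrees; "jaw": the closure in counts, from 0 (fully open) to 255 (shut). In form: [{"offset": [tx, ty, tz], "yaw": yaw, "jaw": jaw}, ...]. A call has 1 to 10 rows; each row is the pose to reach, as a shift and turn from the pose measured when the call began, along the tool's axes at that moment; what a row does not reach only later rows make up. A row lasts 1/12 s, in which the tool goes at most 41.7 mm and 7.16 degrees, less where a joint would pass 70% of its speed; a pose out of reach is approached as far as the arm can. A call with a gripper value outside its range is refused whole. The fingers move at their own pace and stop on an object; "squeeze" is the grip in N (left out, the last holds). Time passes only in rows, so rows that repeat a pose let the fingers close. It gives the time, the measured TCP pose, the force and the opening at its end, in the units of the state.
- manip.get_obs(): the state, without advancing time (a new reading comes with each control period).
- manip.camera(name): name is "side" or "top" or "wrist"; returns a dict with "pixels" (480x640x3 uint8, red, green, blue), "depth" (480x640 float32, m along the optical axis (not along the pixel's ray), 0 where there is no reading), "intrinsics" (3x3 intrinsics, pixels), "D" ([k1, k2, p1, p2, k3] as OpenCV has them; the pictures are not rectified), "R" (3x3) and "t" (3): a world point X has camera coordinates R X + t; the wrist camera has in their place "mount" (4x4, takes a point from camera to tool coordinates, whose origin is the TCP and whose axes are the tool frame's). Camera axes: x right, y down, z forward; pixel columns grow to the right and rows downward; lengths in m; the calibration is good to about 2 mm. A picture is of the moment at which its call begins: read the wrist's pose just before it.
- manip.hand_in(): hands the job in, once; it reports no verdict.
Trained networks look in a picture, given as the dict that the camera call returned (one of the last four; its "shot" number tells which), for a name from the list of things; names that differ only in an ending like _2 or _b are one class to them, and where a whole thing is asked for, a point or a joint stands for the part that bears it (a point fixed in the world has none). Each returns a list of dicts, best first, with "confidence" (0 to 1); they miss things now and then, are a little off and sometimes report something else, mostly with a low value. They report only what shows in the picture. A call takes as long as a camera call.
- manip.recognise(picture, query): "bbox" ([left, top, right, bottom] in pixels, round what is visible of it).
- manip.spot_point(picture, query): "centre" ([column, row] in pixels: a listed point, or the origin of a listed thing).
The state is a dict: "clock": time; "joint_pos": joint angles; "joint_velocities": joint speeds; "tau": joint torques, N m; "position": TCP position; "ee_rot": TCP orientation; "ft_force": force on the tool from outside, world axes, zero at the start; "torque": the same for the moment, N m; "grip_width": opening from 0.0 (shut) to 1.0 (fully open).
Only numpy, scipy, OpenCV 4.12 (cv2) and the standard library are available. Lean on these libraries where they do the work, as an engineer would, in place of code of your own. Each camera call takes 0.05 s, during which the arm holds its last target. There are 200 camera calls.

## Task

Fill the slanted spice rack in order: first the shortest spice tin into the well with one steel stud, then the medium tin into the well with two, then the tallest into the well with three, each the right way up and resting on the cork inside. The cork sits at a different unseen depth in each well, so feel each tin gently down onto it before letting go: don't drop it in and don't force it. Leave the bowl, the pie tin and the clear box where they are.

Things in the scene. Friction and masses are not known exactly. Their poses are not given: they have to be found in the camera images.
- tin_short: short round spice tin, 105 mm tall, 42 mm diameter all the way up (brushed aluminium, top 20 mm is a wooden lid that is fixed on), about 0.1 to 0.2 kg, heavier towards the bottom, standing loose on the counter at the start. Origin: centre of its underside; z runs up through the lid.
- tin_medium: medium round spice tin, 120 mm tall, 42 mm diameter all the way up (brushed aluminium, top 20 mm is a wooden lid that is fixed on), about 0.1 to 0.2 kg, heavier towards the bottom, standing loose on the counter at the start. Origin: centre of its underside; z runs up through the lid.
- tin_tall: tall round spice tin, 140 mm tall, 42 mm diameter all the way up (brushed aluminium, top 20 mm is a wooden lid that is fixed on), about 0.1 to 0.2 kg, heavier towards the bottom, standing loose on the counter at the start. Origin: centre of its underside; z runs up through the lid.
- well1: fixed well with 1 round steel stud (14 mm wide) on the flat dark ledge behind its mouth: square wooden sleeve, 48 x 48 mm inside, walls 6 mm, leaning 30 degrees from vertical towards the rack's front. Origin: centre of the mouth, about 104 mm above the counter; z points out of the well along its axis, y along the row, x up the slope towards the ledge.
- rack: fixed board, 170 x 290 x 12 mm, carrying the three wells 90 mm apart along its y, in varying order; its front (-x) looks roughly to the robot. In each well lies a cork rest, set differently and not measured: its top is 42 to 66 mm below the mouth along the axis, gives up to 4 mm at 1.5 N per mm, then is solid. Origin: centre of the underside.
- well2: fixed well with 2 round steel studs (14 mm wide) on the flat dark ledge behind its mouth: square wooden sleeve, 48 x 48 mm inside, walls 6 mm, leaning 30 degrees from vertical towards the rack's front. Origin: centre of the mouth, about 104 mm above the counter; z points out of the well along its axis, y along the row, x up the slope towards the ledge.
- well3: fixed well with 3 round steel studs (14 mm wide) on the flat dark ledge behind its mouth: square wooden sleeve, 48 x 48 mm inside, walls 6 mm, leaning 30 degrees from vertical towards the rack's front. Origin: centre of the mouth, about 104 mm above the counter; z points out of the well along its axis, y along the row, x up the slope towards the ledge.
- bowl: red ceramic bowl, 160 mm wide, 70 mm high, loose; bystander. Origin: centre of its underside.
- pie_tin: aluminium pie tin, 180 mm wide, 30 mm high, loose; bystander. Origin: centre of its underside.
- clear_box: clear plastic lidded box, 138 x 188 mm (x, y), 72 mm high, loose; bystander. Origin: centre of its underside.

How it is judged:
By the outcome, as a careful person would: the job done as asked, in the order asked, and still so for the second after the job is handed in, with the robot touching nothing.
It also fails if it takes over 72 s, if anything falls off the work surface, if the arm or the gripper's body presses on something with over 40 N, if the wrist force passes 120 N, or if a joint passes its speed limit or range.

## Working session

There is one attempt and no reset: what is moved stays moved. The work goes in short steps, Python scripts to look and compute and a tool call to move; the robot and the scene stay as the last step left them, time stands still between calls to the robot, and variables do not carry over. Pictures are saved under pics/ and viewed, about 8 in all and at most 12, crops included, and the job is handed in when it is done.

Besides the shell and the picture viewer there is one more tool, called after "Request:" as name(argument=value, ...), one argument or row to a line, values as JSON. move_arm: Moves the arm, as the interface text tells. Its arguments: {"type":"object","properties":{"increments":{"type":"array","items":{"type":"object","properties":{"offset":{"type":"array","items":{"type":"number"}},"yaw":{"type":"number"},"jaw":{"type":"number"}}}},"squeeze":{"type":"number"}},"required":["increments"]}

```bash
mkdir -p pics
cat > h.py <<'E'
import numpy as np, cv2
from scipy.spatial.transform import Rotation as Rn
from workcell import manip
def world(p,uv,depth):
    K=np.array(p["intrinsics"]);D=np.array(p["D"])
    n=cv2.undistortPoints(np.array(uv,float).reshape(-1,1,2),K,D).reshape(-1,2)
    c=np.c_[n,np.ones(len(n))]*np.array(depth).reshape(-1,1)
    return (c-np.array(p["t"]))@np.array(p["R"])
def save(p,n): cv2.imwrite("pics/"+n,cv2.cvtColor(p["pixels"],cv2.COLOR_RGB2BGR))
E
python3 - <<'E'
from h import *
np.set_printoptions(precision=3,suppress=True)
o=manip.get_obs();print({k:np.round(v,3) for k,v in o.items()},manip.tcp_to_tips)
for c in("top","side"):
    p=manip.camera(c);save(p,c+"0.png");np.save(c+"_d.npy",p["depth"])
    for q in("tin_short","tin_medium","tin_tall","well1","well2","well3","bowl","pie_tin","clear_box","rack"):
        for d in manip.recognise(p,q)[:2]: print(c,q,np.round(d["bbox"]),round(d["confidence"],2))
        for d in manip.spot_point(p,q)[:2]:
            u,v=np.round(d["centre"]).astype(int);z=p["depth"][np.clip(v,0,479),np.clip(u,0,639)]
            print("   pt",u,v,round(d["confidence"],2),world(p,[d["centre"]],[z])[0])
E
```

```text
{'clock': np.float64(0.0), 'joint_pos': array([ 1.305,  0.333, -0.065,  1.461,  0.022,  1.35 , -0.089]), 'joint_velocities': array([ 0.   ,  0.001,  0.   , -0.001, -0.   ,  0.   ,  0.001]), 'tau': array([  0.001, -62.545,   0.05 , -39.161,   0.016,   0.01 ,   0.   ]), 'position': array([ 0.15 , -0.606,  0.226]), 'ee_rot': array([-0.086,  0.702, -0.701,  0.086]), 'ft_force': array([-0.408,  0.139, -0.466]), 'torque': array([-0.025, -0.032,  0.014]), 'grip_width': np.float64(0.998)} 0.017
top tin_short [411. 291. 436. 307.] 0.82
top tin_short [448. 177. 501. 234.] 0.24
   pt 419 294 0.76 [ 0.435 -0.197  0.083]
   pt 389 184 0.69 [ 0.747 -0.14   0.   ]
top tin_medium [375. 264. 400. 277.] 0.53
   pt 381 270 0.85 [ 0.503 -0.095  0.115]
top tin_tall [448. 279. 481. 301.] 0.78
   pt 456 290 0.77 [ 0.444 -0.303  0.067]
top well1 [234. 233. 263. 271.] 0.77
top well1 [267. 222. 297. 257.] 0.77
   pt 252 258 0.92 [0.544 0.246 0.052]
   pt 318 230 0.91 [0.615 0.065 0.064]
top well2 [234. 233. 263. 271.] 0.77
top well2 [267. 222. 297. 257.] 0.77
   pt 252 258 0.92 [0.544 0.246 0.052]
   pt 318 2
[... 914 characters left out ...]
. 352. 285.] 0.88
side well2 [323. 269. 370. 330.] 0.86
   pt 330 253 0.92 [0.582 0.128 0.085]
   pt 380 193 0.73 [ 0.444 -0.302  0.014]
side well3 [305. 246. 352. 285.] 0.88
side well3 [323. 269. 370. 330.] 0.86
   pt 330 253 0.92 [0.582 0.128 0.085]
   pt 380 193 0.73 [ 0.444 -0.302  0.014]
side bowl [278. 163. 331. 192.] 0.63
   pt 302 190 0.73 [ 0.675 -0.307  0.021]
   pt 278 220 0.61 [ 0.73  -0.158  0.003]
side pie_tin [240. 196. 307. 236.] 0.83
   pt 274 221 0.91 [ 0.739 -0.15   0.003]
side clear_box [342. 341. 448. 479.] 0.56
side clear_box [383. 176. 400. 215.] 0.55
   pt 359 230 0.56 [ 0.512 -0.098  0.008]
side rack [280. 249. 403. 352.] 0.61
   pt 381 191 0.6 [ 0.439 -0.303  0.021]
```

Run:
```python
import cv2,numpy as np
a=cv2.imread("pics/top0.png")[150:320,130:520];b=cv2.imread("pics/side0.png")[130:380,220:470]
cv2.imwrite("pics/v1.png",cv2.resize(a,None,fx=2.05,fy=2.05,interpolation=cv2.INTER_CUBIC))
cv2.imwrite("pics/v2.png",cv2.resize(b,None,fx=2.4,fy=2.4,interpolation=cv2.INTER_CUBIC))
```

```text
(no output)
```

View pics/v1.png

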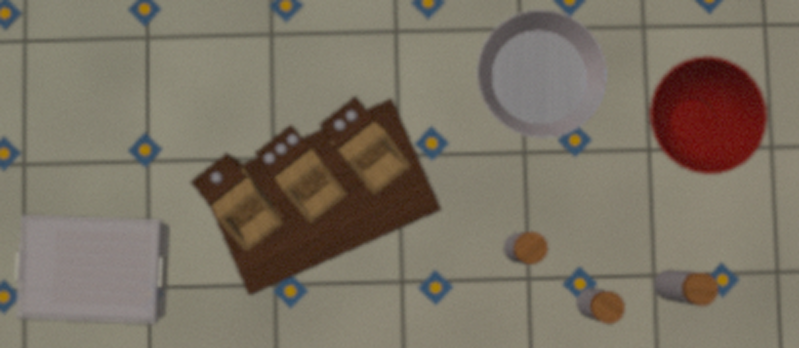

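View pics/v2.png

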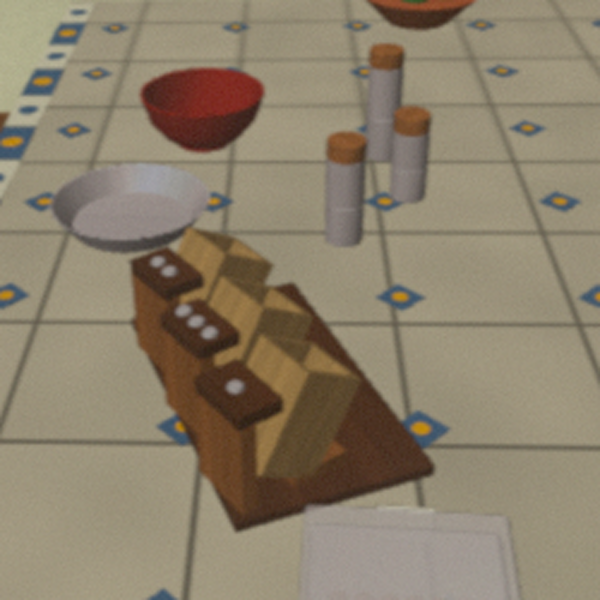

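Run:
```python
from h import *
np.set_printoptions(precision=4,suppress=True)
for cn in("top","side"):
    p=manip.camera(cn);vv,uu=np.mgrid[0:480,0:640];d=p["depth"]
    W=world(p,np.c_[uu.ravel(),vv.ravel()],d.ravel());ok=d.ravel()>0
    W=W[ok]
    for c in((.435,-.192),(.507,-.097),(.444,-.303)):
        m=(np.hypot(W[:,0]-c[0],W[:,1]-c[1])<.05)&(W[:,2]>.03);P=W[m]
        h=np.percentile(P[:,2],98);T=P[P[:,2]>h-.012]
        print(cn,c,len(P),"h",h,P[:,2].max(),"top mid",(T.min(0)+T.max(0))[:2]/2,T.mean(0))
    if cn=="top": print(p["t"],-p["R"].T@p["t"])
    np.save("W_"+cn,W)
p=manip.camera("wrist");print(np.array(p["mount"]),p["intrinsics"],p["D"])
```

```text
top (0.435, -0.192) 292 h 0.10821184899400835 0.11001052877722368 top mid [ 0.4229 -0.2122] [ 0.4228 -0.2121  0.1038]
top (0.507, -0.097) 269 h 0.12394544934475193 0.12550338708121947 top mid [ 0.5009 -0.1129] [ 0.5009 -0.1129  0.1192]
top (0.444, -0.303) 390 h 0.14254254634327088 0.14461292401578615 top mid [ 0.4435 -0.3198] [ 0.4444 -0.3195  0.1385]
[0.0723 0.5842 1.2514] [0.5051 0.0667 1.2857]
side (0.435, -0.192) 453 h 0.10599026764040122 0.1075652812338519 top mid [ 0.4242 -0.2123] [ 0.4247 -0.2074  0.1022]
side (0.507, -0.097) 611 h 0.12023935466728779 0.12157363541553061 top mid [ 0.5015 -0.1112] [ 0.5028 -0.1076  0.1171]
side (0.444, -0.303) 531 h 0.1401122353395431 0.14284573431087758 top mid [ 0.4468 -0.3203] [ 0.4471 -0.3151  0.1366]
[[-0.0003  0.949   0.3154 -0.0793]
 [-0.0001 -0.3154  0.949  -0.1463]
 [ 1.      0.0003  0.0002 -0.    ]
 [ 0.      0.      0.      1.    ]] [[337.6561   0.     327.836 ]
 [  0.     337.6561 241.1928]
 [  0.       0.       1.    ]] [-0.0566  0.      0.      0.      0.    ]
```

```bash
cat > fit.py <<'E'
from h import *
from scipy.optimize import minimize
# fit three mouth rings (inner 48, outer 60 square, 90 apart) to a cloud; params x,y,z of middle well mouth, yaw
def axes(y):
    rx=np.array([np.cos(y),np.sin(y),0]);ry=np.array([-np.sin(y),np.cos(y),0])
    return np.c_[rx*np.cos(np.pi/6)+[0,0,.5],ry,-.5*rx+[0,0,np.cos(np.pi/6)]]
def score(q,W):
    A=axes(q[3]);L=(W-q[:3])@A;s=0
    for k in(-1,0,1):
        a=np.maximum(abs(L[:,0]),abs(L[:,1]-.09*k))
        near=np.exp(-(L[:,2]/.004)**2)
        w=1/(1+np.exp(-(a-.024)/.0012))*1/(1+np.exp((a-.030)/.0012))
        inside=1/(1+np.exp((a-.0235)/.0012))
        s+=(near*w).sum()-.7*(near*inside).sum()
        s-= .3*(near*(a>.0305)*(a<.036)*(L[:,0]<.029)).sum()
    return -s/len(W)*1000
def fit(W,q0=(.58,.156,.104,.37)):
    W=W[(np.hypot(W[:,0]-q0[0],W[:,1]-q0[1])<.2)&(W[:,2]>.06)&(W[:,2]<.15)]
    best=None
    for dx in(-.02,-.01,0,.01,.02):
      for dy in(-.02,-.01,0,.01,.02):
        for dw in(-.08,0,.08):
          q=np.array(q0)+[dx,dy,0,dw]
          r=minimize(score,q,args=(W,),method="Nelder-Mead",options=dict(initial_simplex=q+np.vstack([np.zeros(4),np.diag([.008,.008,.003,.05])]),maxiter=250))
          if best is None or r.fun<best.fun:best=r
    return best,len(W)
E
python3 - <<'E'
from fit import *
np.set_printoptions(precision=4,suppress=True)
for c in("top","side"):
    r,n=fit(np.load(f"W_{c}.npy"));print(c,r.x,r.fun,n)
print(Rn.from_quat(manip.get_obs()["ee_rot"]).as_matrix())
E
```

```text
top [0.5797 0.1591 0.1023 0.4142] -60.76732938786698 2584
side [0.5824 0.1608 0.1004 0.4209] -60.052238830158025 5263
[[-0.9707  0.      0.2405]
 [-0.2405 -0.     -0.9707]
 [-0.     -1.      0.    ]]
```

Request:
move_arm(
  increments=[
    {"offset": [-0.57,-0.1,-0.64],"yaw": -10,"jaw": 0},
    {"offset": [-0.57,-0.1,-0.64],"yaw": -10,"jaw": 0},
    {"offset": [-0.57,-0.1,-0.64],"yaw": -10,"jaw": 0},
    {"offset": [-0.57,-0.1,-0.64],"yaw": -10,"jaw": 0},
    {"offset": [-0.57,-0.1,-0.64],"yaw": -10,"jaw": 0},
    {"offset": [-0.57,-0.1,-0.64],"yaw": -10,"jaw": 0},
    {"offset": [-0.57,-0.1,-0.64],"yaw": -10,"jaw": 0},
    {"offset": [-0.57,-0.1,-0.64],"yaw": -10,"jaw": 0},
    {"offset": [-0.57,-0.1,-0.64],"yaw": -10,"jaw": 0},
    {"offset": [-0.57,-0.1,-0.64],"yaw": -10,"jaw": 0},
  ],
)

```text
clock: 3.08
position: [0.3436, -0.2386, 0.2757]
ee_rot: [0.146, -0.691, 0.692, -0.146]
ft_force: [1.5, -1.1, 0.5]
grip_width: 1.003
```

Request:
move_arm(
  increments=[
    {"offset": [-0.33,-0.05,-0.26],"jaw": 0},
    {"offset": [-0.33,-0.05,-0.26],"jaw": 0},
    {"offset": [-0.33,-0.05,-0.26],"jaw": 0},
    {"offset": [-0.33,-0.05,-0.26],"jaw": 0},
    {"offset": [-0.33,-0.05,-0.26],"jaw": 0},
    {"offset": [-0.33,-0.05,-0.26],"jaw": 0},
    {"offset": [-0.33,-0.05,-0.26],"jaw": 0},
    {"offset": [-0.33,-0.05,-0.26],"jaw": 0},
    {"offset": [-0.33,-0.05,-0.26],"jaw": 0},
    {"offset": [-0.33,-0.05,-0.26],"jaw": 0},
  ],
)

```text
invalid input at $.increments[0]: expected keys offset, yaw, jaw
```

Request:
move_arm(
  increments=[
    {"offset": [0,0,0],"jaw": 0},
    {"offset": [0,0,0],"jaw": 0},
    {"offset": [0,0,0],"jaw": 0},
  ],
)

```text
invalid input at $.increments[0]: expected keys offset, yaw, jaw
```

Run:
```python
from fit import *
np.set_printoptions(precision=4,suppress=True)
o=manip.get_obs();p=manip.camera("wrist");save(p,"w1.png")
T=np.eye(4);T[:3,:3]=Rn.from_quat(o["ee_rot"]).as_matrix();T[:3,3]=o["position"]
M=T@np.array(p["mount"]);p["R"]=M[:3,:3].T;p["t"]=-M[:3,:3].T@M[:3,3]
d=p["depth"];vv,uu=np.mgrid[0:480,0:640];m=d>0
W=world(p,np.c_[uu[m],vv[m]],d[m]);np.save("W_w.npy",W)
r,n=fit(W[::3],(.581,.16,.102,.417));q=r.x;print(q,r.fun,n,o["position"],T[:3,:3])
K=np.array(p["intrinsics"]);A=axes(q[3]);img=cv2.imread("pics/w1.png")
for k in(-1,0,1):
  for h in(.024,.030):
    C=np.array([[a*h,b*h+.09*k,0] for a,b in((1,1),(1,-1),(-1,-1),(-1,1))])@A.T+q[:3]
    uv,_=cv2.projectPoints(C,cv2.Rodrigues(p["R"])[0],p["t"],K,np.array(p["D"]))
    cv2.polylines(img,[uv.astype(np.int32)],True,(0,255,0) if h>.025 else (0,0,255),1)
cv2.imwrite("pics/w1o.png",img)
for s in(.05,.07): print(s,np.isfinite(W).all(),W[:,2].min())
# table height check & studs
print("table",np.median(W[(W[:,2]<.01)][:,2]))
```

```text
[0.561 0.14  0.102 0.337] nan 0 [ 0.3436 -0.2386  0.2757] [[-0.9142  0.0004  0.4052]
 [-0.4052 -0.0011 -0.9142]
 [ 0.0001 -1.      0.0011]]
0.05 True -0.23227063125268002
0.07 True -0.23227063125268002
table -0.0006256393334839301fit.py:16: RuntimeWarning: invalid value encountered in scalar divide
  return -s/len(W)*1000
```

View pics/w1o.png

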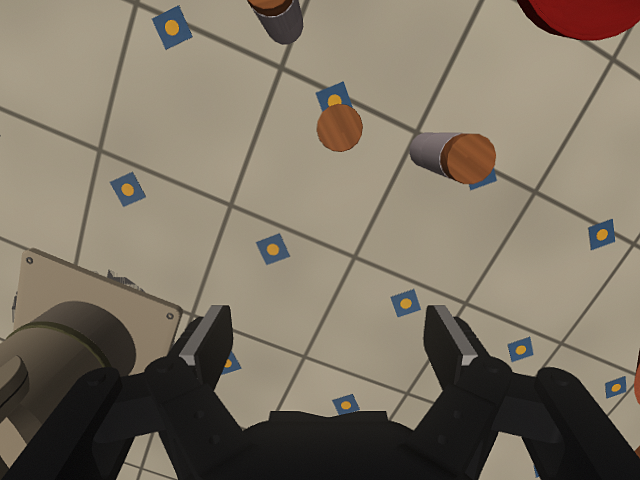

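The moves were refused (yaw missing). This picture shows the three tins' lids: short at (340,127), tall at (468,158) and medium at (275,5). I'll use it for the tins, then go on to the rack.

Request:
move_arm(
  increments=[
    {"offset": [-0.33,-0.05,-0.26],"yaw": 0,"jaw": 0},
    {"offset": [-0.33,-0.05,-0.26],"yaw": 0,"jaw": 0},
    {"offset": [-0.33,-0.05,-0.26],"yaw": 0,"jaw": 0},
    {"offset": [-0.33,-0.05,-0.26],"yaw": 0,"jaw": 0},
    {"offset": [-0.33,-0.05,-0.26],"yaw": 0,"jaw": 0},
    {"offset": [-0.33,-0.05,-0.26],"yaw": 0,"jaw": 0},
    {"offset": [-0.33,-0.05,-0.26],"yaw": 0,"jaw": 0},
    {"offset": [-0.33,-0.05,-0.26],"yaw": 0,"jaw": 0},
    {"offset": [-0.33,-0.05,-0.26],"yaw": 0,"jaw": 0},
    {"offset": [-0.33,-0.05,-0.26],"yaw": 0,"jaw": 0},
  ],
)

```text
clock: 3.97
position: [0.5342, 0.1282, 0.326]
ee_rot: [0.148, -0.691, 0.692, -0.15]
ft_force: [0.9, -0.7, 0.4]
grip_width: 1.0
```

Request:
move_arm(
  increments=[
    {"offset": [0,0,0],"yaw": 0,"jaw": 0},
    {"offset": [0,0,0],"yaw": 0,"jaw": 0},
  ],
)

```text
clock: 4.13
position: [0.5343, 0.1312, 0.3255]
ee_rot: [-0.15, 0.691, -0.69, 0.152]
ft_force: [-0.9, -1.3, 0.3]
grip_width: 1.003
```

```bash
cat > look.py <<'E'
from fit import *
np.set_printoptions(precision=4,suppress=True)
def wrist(name):
    o=manip.get_obs();p=manip.camera("wrist");save(p,name)
    T=np.eye(4);T[:3,:3]=Rn.from_quat(o["ee_rot"]).as_matrix();T[:3,3]=o["position"]
    M=T@np.array(p["mount"]);p["R"]=M[:3,:3].T;p["t"]=-M[:3,:3].T@M[:3,3]
    d=p["depth"];vv,uu=np.mgrid[0:480,0:640];m=d>0
    return o,p,world(p,np.c_[uu[m],vv[m]],d[m])
def overlay(p,q,name,out):
    K=np.array(p["intrinsics"]);A=axes(q[3]);img=cv2.imread("pics/"+name)
    for k in(-1,0,1):
      for h in(.024,.030):
        C=np.array([[a*h,b*h+.09*k,0] for a,b in((1,1),(1,-1),(-1,-1),(-1,1))])@A.T+q[:3]
        uv,_=cv2.projectPoints(C,cv2.Rodrigues(p["R"])[0],p["t"],K,np.array(p["D"]))
        cv2.polylines(img,[uv.astype(np.int32)],True,(0,255,0) if h>.025 else (0,0,255),1)
    cv2.imwrite("pics/"+out,img)
E
python3 - <<'E'
from look import *
W=np.load("W_w.npy")
for c in((.423,-.212),(.501,-.112),(.445,-.32)):
    P=W[(np.hypot(W[:,0]-c[0],W[:,1]-c[1])<.04)&(W[:,2]>.09)]
    h=np.percentile(P[:,2],95);T=P[P[:,2]>h-.006]
    print(c,h,(T.min(0)+T.max(0))/2,T.max(0)-T.min(0))
o,p,W=wrist("w2.png");np.save("W_w2.npy",W);print(o["position"],o["clock"])
r,n=fit(W[::3],(.581,.16,.102,.417));q=r.x;print(q,r.fun,n);overlay(p,q,"w2.png","w2o.png")
E
```

```text
(0.423, -0.212) 0.10546011325183761 [ 0.4218 -0.2149  0.1043] [0.0408 0.0409 0.0049]
(0.501, -0.112) 0.12003866562998501 [ 0.487  -0.1218  0.1178] [0.0156 0.03   0.0074]
(0.445, -0.32) 0.1403169836001316 [ 0.4437 -0.3239  0.138 ] [0.0405 0.0417 0.0074]
[0.5343 0.1312 0.3255] 4.1333
[0.5789 0.1568 0.1023 0.4113] -63.018848050641175 6120
```

View pics/w2o.png

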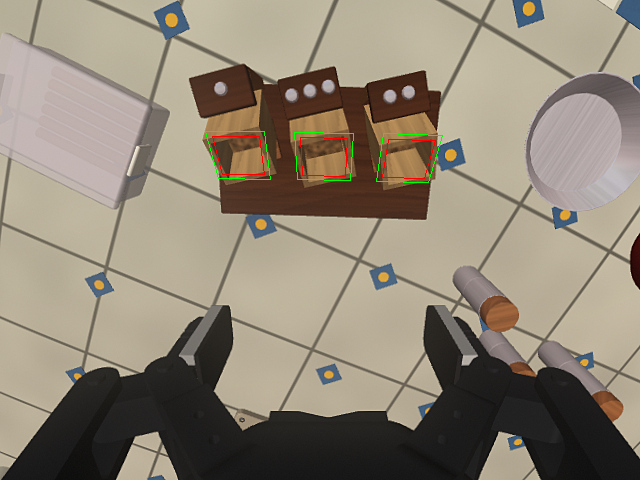

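```bash
python3 -c "
import cv2
a=cv2.imread('pics/w2.png')[60:225,185:450];cv2.imwrite('pics/w2z.png',cv2.resize(a,None,fx=3,fy=3,interpolation=cv2.INTER_CUBIC))"
```

```text
(no output)
```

View pics/w2z.png

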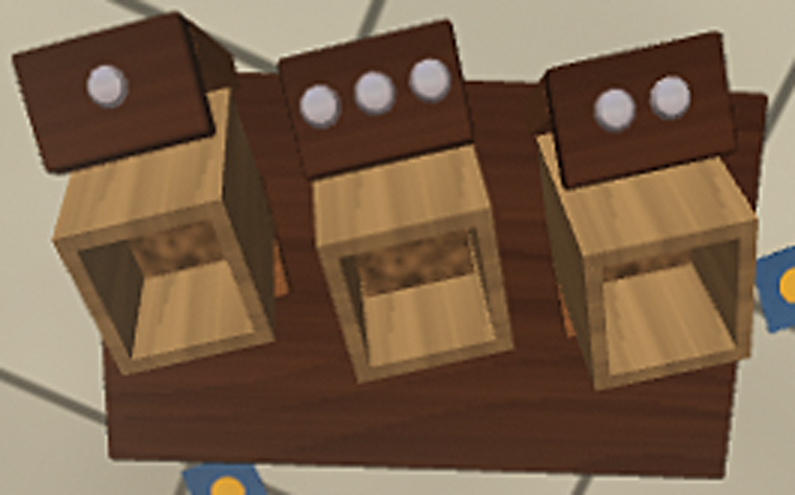

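```bash
cat > fit1.py <<'E'
from look import *
# corners of the outer rims picked in w2z (x3 zoom, offset 185,60): TL,TR,BR,BL as back-left.. 
Z={1:[(53,238),(218,207),(274,341),(125,374)],3:[(317,246),(488,208),(513,349),(360,382)],2:[(583,256),(755,216),(748,357),(598,389)]}
E
python3 - <<'E'
from fit1 import *
from scipy.optimize import least_squares
W=np.load("W_w2.npy");q0=[]
o=manip.get_obs()
p=manip.camera("wrist")
T=np.eye(4);T[:3,:3]=Rn.from_quat(o["ee_rot"]).as_matrix();T[:3,3]=o["position"]
M=T@np.array(p["mount"]);R=M[:3,:3].T;t=-R@M[:3,3];K=np.array(p["intrinsics"]);D=np.array(p["D"])
img=cv2.imread("pics/w2.png")
s=.030
loc=np.array([(s,s,0),(s,-s,0),(-s,-s,0),(-s,s,0)])
for w,z in Z.items():
    px=np.array(z)/3.+[185,60]
    f=lambda q:(cv2.projectPoints(loc@axes(q[3]).T+q[:3],cv2.Rodrigues(R)[0],t,K,D)[0].reshape(-1,2)-px).ravel()
    r=least_squares(f,[.58,.16,.104,.3])
    # with z fixed .104
    g=least_squares(lambda a:f([a[0],a[1],.104,a[2]]),[.58,.16,.3])
    print(w,"corner fit",r.x,np.sqrt((r.fun**2).mean()),"z fixed",g.x,np.sqrt((g.fun**2).mean()))
    def sc(q):
        L=(W2-q[:3])@axes(q[3]);a=np.maximum(abs(L[:,0]),abs(L[:,1]))
        near=np.exp(-(L[:,2]/.003)**2);sg=lambda x:1/(1+np.exp(-np.clip(x/.0008,-50,50)))
        return -((near*sg(a-.024)*sg(.03-a)).sum()-(near*sg(.0235-a)).sum()-.5*(near*sg(a-.0305)*sg(.037-a)*(L[:,0]<.028)).sum())
    W2=W[np.linalg.norm(W-r.x[:3],axis=1)<.06]
    b=min((minimize(sc,r.x,method="Nelder-Mead",options=dict(initial_simplex=r.x+np.vstack([np.zeros(4),np.diag([.006,.006,.003,e])]),maxiter=400)) for e in(.1,-.1)),key=lambda r:r.fun)
    print("   depth fit",b.x,b.fun)
    uv=cv2.projectPoints(loc@axes(b.x[3]).T+b.x[:3],cv2.Rodrigues(R)[0],t,K,D)[0].reshape(-1,2)
    print("   px diff",(uv-px).round(1).tolist())
E
```

```text
1 corner fit [0.5409 0.2365 0.0941 0.6345] 0.8849890067665757 z fixed [0.5425 0.2345 0.6331] 1.124969365946412
   depth fit [0.5435 0.238  0.1033 0.6444] -762.6408945791171
   px diff [[-3.3, -1.1], [-1.7, -4.8], [-2.3, -1.8], [-3.3, -1.1]]
3 corner fit [0.5771 0.1518 0.0996 0.645 ] 0.3633189082475808 z fixed [0.5773 0.1519 0.6449] 0.4768914606888154
   depth fit [0.578  0.1558 0.1034 0.6475] -744.794595488579
   px diff [[-3.7, -1.8], [-2.5, -2.8], [-2.7, -2.3], [-3.5, -1.7]]
2 corner fit [0.6123 0.0678 0.0983 0.6519] 0.44654246352433785 z fixed [0.6121 0.0691 0.6525] 0.5941300261693472
   depth fit [0.6126 0.0729 0.1034 0.6454] -724.5541626017866
   px diff [[-3.5, -2.3], [-2.4, -1.9], [-2.1, -2.1], [-4.1, -1.6]]
```

Run:
```python
from fit1 import *
o,p,W=wrist("w3.png");print(o["position"],o["clock"])
d=p["depth"];g=cv2.cvtColor(p["pixels"],cv2.COLOR_RGB2GRAY)
def G(a): 
    a=cv2.GaussianBlur(a.astype(np.float32),(0,0),1);return np.hypot(cv2.Sobel(a,5,1,0),cv2.Sobel(a,5,0,1))
gd=np.minimum(G(d),.15);gg=np.minimum(G(g),120)
for (x0,x1,y0,y1) in((185,450,60,225),(185,290,60,225),(350,450,60,225),(440,640,240,430),(150,480,290,400)):
    t=gg[y0:y1,x0:x1].astype(np.float32);best=[]
    for dy in range(-6,7):
        for dx in range(-6,7):
            s=np.roll(gd,(dy,dx),(0,1))[y0:y1,x0:x1];best.append((np.corrcoef(s.ravel(),t.ravel())[0,1],dx,dy))
    print(sorted(best)[-3:])
dn=np.clip((d-.2)/.35,0,1)*255
a=np.hstack([cv2.cvtColor(p["pixels"],cv2.COLOR_RGB2BGR)[60:225,185:450],cv2.applyColorMap(dn.astype(np.uint8),2)[60:225,185:450]])
cv2.imwrite("pics/w3z.png",cv2.resize(a,None,fx=1.5,fy=1.5))
```

```text
[0.5342 0.1275 0.3257] 4.2333
[(np.float64(0.30799259032115217), 0, 1), (np.float64(0.3171531762101321), 1, 0), (np.float64(0.33573150131287116), 0, 0)]
[(np.float64(0.32758823844741375), 0, 1), (np.float64(0.3304832196650684), -1, 0), (np.float64(0.34971770503886934), 0, 0)]
[(np.float64(0.29730221637429155), 1, -1), (np.float64(0.3186907136284203), 1, 0), (np.float64(0.3205028346469481), 0, 0)]
[(np.float64(0.39899090133391013), 1, 0), (np.float64(0.4011770236195106), 0, -1), (np.float64(0.40861916484929783), 0, 0)]
[(np.float64(0.3240296256427011), 0, 1), (np.float64(0.3250565629728432), 0, -1), (np.float64(0.3337645162254175), 0, 0)]
```

```bash
cat >> fit1.py <<'E'
def wells(W,seeds={1:(.5435,.238,.1034,.645),3:(.578,.1558,.1034,.645),2:(.6126,.0729,.1034,.645)}):
    out={}
    for w,q in seeds.items():
        q=np.array(q);W2=W[np.linalg.norm(W-q[:3],axis=1)<.06]
        def sc(q):
            L=(W2-q[:3])@axes(q[3]);a=np.maximum(abs(L[:,0]),abs(L[:,1]))
            near=np.exp(-(L[:,2]/.003)**2);sg=lambda x:1/(1+np.exp(-np.clip(x/.0008,-50,50)))
            return -((near*sg(a-.024)*sg(.03-a)).sum()-(near*sg(.0235-a)).sum()-.5*(near*sg(a-.0305)*sg(.037-a)*(L[:,0]<.028)).sum())
        b=min((minimize(sc,q,method="Nelder-Mead",options=dict(initial_simplex=q+np.vstack([np.zeros(4),np.diag([d,d,.003,e])]),maxiter=500)) for e in(.1,-.1) for d in (.006,-.006)),key=lambda r:r.fun)
        out[w]=b.x;print(w,b.x,round(b.fun))
    return out
E
python3 - <<'E'
from fit1 import *
o,p,W=wrist("w4.png");print(o["position"],o["joint_velocities"].max(),o["clock"]);wells(W)
for i in range(2):
    manip.camera("wrist");o=manip.get_obs();print(o["position"])
print(Rn.from_quat(o["ee_rot"]).as_matrix())
wells(np.load("W_top.npy"));wells(np.load("W_side.npy"))
E
```

```text
[0.5342 0.1267 0.3259] 0.016835943312694623 4.2833
1 [0.5436 0.238  0.1034 0.6433] -767
3 [0.578  0.1557 0.1034 0.6447] -739
2 [0.6127 0.0729 0.1033 0.6474] -724
[0.5342 0.1264 0.3262]
[0.5342 0.1266 0.3262]
[[-0.9123  0.0047  0.4095]
 [-0.4095 -0.0019 -0.9123]
 [-0.0035 -1.      0.0037]]
1 [0.5449 0.2413 0.1038 0.6322] -87
3 [0.5792 0.1585 0.1034 0.6403] -98
2 [0.614  0.0758 0.1033 0.6602] -92
1 [0.5465 0.2434 0.1014 0.6484] -176
3 [0.5812 0.1603 0.1013 0.6486] -139
2 [0.6159 0.0771 0.1015 0.6431] -119
```

Request:
move_arm(
  increments=[
    {"offset": [0.242,0.12,0.266],"yaw": -12.8,"jaw": 0},
    {"offset": [0.242,0.12,0.266],"yaw": -12.8,"jaw": 0},
    {"offset": [0.242,0.12,0.266],"yaw": -12.8,"jaw": 0},
    {"offset": [0.242,0.12,0.266],"yaw": -12.8,"jaw": 0},
    {"offset": [0.242,0.12,0.266],"yaw": -12.8,"jaw": 0},
    {"offset": [0.242,0.12,0.266],"yaw": -12.8,"jaw": 0},
    {"offset": [0.242,0.12,0.266],"yaw": -12.8,"jaw": 0},
    {"offset": [0.242,0.12,0.266],"yaw": -12.8,"jaw": 0},
    {"offset": [0.242,0.12,0.266],"yaw": -12.8,"jaw": 0},
    {"offset": [0.242,0.12,0.266],"yaw": -12.8,"jaw": 0},
  ],
)

```text
clock: 5.27
position: [0.4189, -0.2214, 0.2049]
ee_rot: [0.221, -0.67, 0.673, -0.222]
ft_force: [0.1, -0.1, -0.3]
grip_width: 0.997
```

Request:
move_arm(
  increments=[
    {"offset": [0,0,0],"yaw": 0,"jaw": 0},
    {"offset": [0,0,0],"yaw": 0,"jaw": 0},
    {"offset": [0,0,0],"yaw": 0,"jaw": 0},
  ],
)

```text
clock: 5.52
position: [0.4192, -0.2208, 0.2056]
ee_rot: [0.221, -0.67, 0.673, -0.222]
ft_force: [-0.1, 0.2, -0.3]
grip_width: 1.002
```

```bash
cat > to.py <<'E'
import sys
from look import *
def to(x,y,z,yaw=.645):
    o=manip.get_obs();R=Rn.from_quat(o["ee_rot"]).as_matrix();d=R.T@(np.array([x,y,z])-o["position"])
    cur=np.arctan2(-R[1,0],-R[0,0])
    print("pos",o["position"],"yaw",cur,"tilt",R[:,1],"offset",d,"dyaw",-np.degrees(yaw-cur),"rows",np.linalg.norm(d)/.0417,"F",o["ft_force"],"t",o["clock"],"grip",o["grip_width"])
if __name__=="__main__": to(*map(float,sys.argv[1:4]))
E
python3 to.py .4218 -.2149 .09
python3 - <<'E'
from look import *
o,p,W=wrist("w5.png")
for c in((.423,-.212),(.501,-.112),(.445,-.32)):
    P=W[(np.hypot(W[:,0]-c[0],W[:,1]-c[1])<.035)&(W[:,2]>.09)&(W[:,2]<.15)]
    if len(P)<50: continue
    h=np.percentile(P[:,2],95);T=P[P[:,2]>h-.006]
    print(c,h,(T.min(0)+T.max(0))/2,T.max(0)-T.min(0))
E
```

```text
pos [ 0.4192 -0.2208  0.2056] yaw 0.6370934094056852 tilt [ 0.0033 -0.0038 -1.    ] offset [-0.0056  0.1155 -0.0038] dyaw -0.4530142713920751 rows 2.7755448243499687 F [-0.0714  0.1574 -0.3463] t 5.5167 grip 1.0023417215313535
(0.423, -0.212) 0.10538100247435066 [ 0.4218 -0.2148  0.103 ] [0.0412 0.0411 0.007 ]
(0.501, -0.112) 0.12039137710277024 [ 0.5002 -0.1167  0.118 ] [0.0411 0.0415 0.0072]
(0.445, -0.32) 0.14009405945673262 [ 0.4484 -0.3234  0.1377] [0.0323 0.0417 0.0072]
```

Request:
move_arm(
  increments=[
    {"offset": [-0.006,0.04,-0.004],"yaw": -0.5,"jaw": 0},
    {"offset": [-0.006,0.08,-0.004],"yaw": -0.5,"jaw": 0},
    {"offset": [-0.006,0.1155,-0.004],"yaw": -0.5,"jaw": 0},
    {"offset": [-0.006,0.1155,-0.004],"yaw": -0.5,"jaw": 0},
    {"offset": [-0.006,0.1155,-0.004],"yaw": -0.5,"jaw": 255},
    {"offset": [-0.006,0.1155,-0.004],"yaw": -0.5,"jaw": 255},
    {"offset": [-0.006,0.1155,-0.004],"yaw": -0.5,"jaw": 255},
    {"offset": [-0.006,0.1155,-0.004],"yaw": -0.5,"jaw": 255},
    {"offset": [-0.006,0.1155,-0.004],"yaw": -0.5,"jaw": 255},
    {"offset": [-0.006,0.1155,-0.004],"yaw": -0.5,"jaw": 255},
  ],
  squeeze=20,
)

```text
clock: 6.4
position: [0.4241, -0.2145, 0.0926]
ee_rot: [0.223, -0.668, 0.673, -0.226]
ft_force: [-1.4, 2.0, 9.6]
grip_width: 0.476
```

```bash
python3 to.py .4218 -.2149 .09
```

```text
pos [ 0.4241 -0.2145  0.0926] yaw 0.6472756321514348 tilt [ 0.0068 -0.0063 -1.    ] offset [ 0.002   0.0026 -0.0011] dyaw 0.13038411800148839 rows 0.08292353808041954 F [-1.4152  2.0015  9.5713] t 6.4 grip 0.47636912454365454
```

Request:
move_arm(
  increments=[
    {"offset": [0.001,0.003,0],"yaw": 0,"jaw": 255},
    {"offset": [0.008,0.0015,0],"yaw": 0,"jaw": 255},
    {"offset": [0.0165,0.001,0],"yaw": 0,"jaw": 255},
    {"offset": [0.025,0.001,0],"yaw": 0,"jaw": 255},
    {"offset": [0.033,0.0015,0],"yaw": 0,"jaw": 255},
    {"offset": [0.041,0.003,0],"yaw": 0,"jaw": 255},
    {"offset": [0.046,0.004,0],"yaw": 0,"jaw": 255},
    {"offset": [0.0505,0.005,0],"yaw": 0,"jaw": 255},
    {"offset": [0.0505,0.005,0],"yaw": 0,"jaw": 255},
  ],
)

```text
clock: 7.15
position: [0.3835, -0.2464, 0.0884]
ee_rot: [0.223, -0.667, 0.674, -0.226]
ft_force: [0.1, -0.4, 6.5]
grip_width: 0.476
```

```bash
python3 to.py .4218 -.2149 .09
python3 - <<'E'
from look import *
p=manip.camera("side");save(p,"s2.png")
a=cv2.imread("pics/s2.png")[120:260,330:470];cv2.imwrite("pics/s2z.png",cv2.resize(a,None,fx=3,fy=3,interpolation=cv2.INTER_CUBIC))
E
```

```text
pos [ 0.3835 -0.2464  0.0884] yaw 0.6457013819911291 tilt [ 0.0077 -0.008  -0.9999] offset [-0.0495 -0.0016 -0.0021] dyaw 0.04018622791818096 rows 1.1895953922910645 F [ 0.0867 -0.419   6.5125] t 7.15 grip 0.47556734783384186
```

View pics/s2z.png

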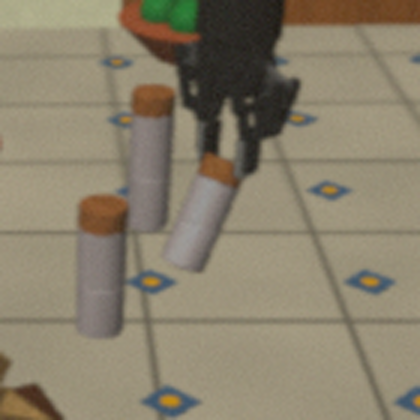

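The side view shows the tin gripped and leaning about 30° the right way: bottom at (185,250), lid at (217,168).

Request:
move_arm(
  increments=[
    {"offset": [0,-0.04,0],"yaw": 0,"jaw": 255},
    {"offset": [0,-0.08,0],"yaw": 0,"jaw": 255},
    {"offset": [0,-0.12,0],"yaw": 0,"jaw": 255},
    {"offset": [-0.02,-0.157,-0.018],"yaw": 0,"jaw": 255},
    {"offset": [-0.05,-0.157,-0.043],"yaw": 0,"jaw": 255},
    {"offset": [-0.08,-0.157,-0.07],"yaw": 0,"jaw": 255},
    {"offset": [-0.11,-0.157,-0.096],"yaw": 0,"jaw": 255},
    {"offset": [-0.14,-0.157,-0.121],"yaw": 0,"jaw": 255},
    {"offset": [-0.17,-0.157,-0.146],"yaw": 0,"jaw": 255},
    {"offset": [-0.2,-0.157,-0.172],"yaw": 0,"jaw": 255},
  ],
)

```text
clock: 8.03
position: [0.4385, 0.0146, 0.244]
ee_rot: [0.223, -0.667, 0.675, -0.226]
ft_force: [1.4, -0.5, -2.2]
grip_width: 0.474
```

Request:
move_arm(
  increments=[
    {"offset": [-0.03,0,-0.026],"yaw": 0,"jaw": 255},
    {"offset": [-0.06,0,-0.051],"yaw": 0,"jaw": 255},
    {"offset": [-0.09,0,-0.077],"yaw": 0,"jaw": 255},
    {"offset": [-0.115,0,-0.099],"yaw": 0,"jaw": 255},
    {"offset": [-0.13,0,-0.111],"yaw": 0,"jaw": 255},
    {"offset": [-0.139,0,-0.119],"yaw": 0,"jaw": 255},
    {"offset": [-0.139,0,-0.119],"yaw": 0,"jaw": 255},
    {"offset": [-0.139,0,-0.119],"yaw": 0,"jaw": 255},
  ],
)

```text
clock: 8.7
position: [0.4775, 0.1936, 0.2424]
ee_rot: [0.224, -0.667, 0.674, -0.226]
ft_force: [0.0, 0.5, -1.3]
grip_width: 0.477
```

```bash
cat > tin.py <<'E'
from to import *
from scipy.optimize import least_squares
def tin(H,cams=("side","wrist"),wxy=.645,reg=None,rng=.075):
    o=manip.get_obs();pos=np.array(o["position"]);wx=np.array([np.cos(wxy),np.sin(wxy),0]);wy=np.array([-np.sin(wxy),np.cos(wxy),0]);ez=np.array([0,0,1.])
    res={}
    for c in cams:
        if c=="wrist": W=wrist("tmp.png")[2]
        else:
            p=manip.camera(c);d=p["depth"];vv,uu=np.mgrid[0:480,0:640];m=d>0;W=world(p,np.c_[uu[m],vv[m]],d[m])
        L=(W-pos)@np.c_[wx,wy,ez]
        m=(abs(L[:,1])<.03)&(L[:,2]<-.024)&(L[:,2]>-H)&(L[:,0]>-.03)&(L[:,0]<.09)
        L=L[m]
        def f(q): # q: theta, x at pivot, y at pivot
            a=np.array([np.sin(q[0]),0,-np.cos(q[0])]);b=np.array([np.cos(q[0]),0,np.sin(q[0])])
            d=L-[q[1],q[2],0]
            r=np.hypot(d@b,d[:,1])-.021
            return r
        r=least_squares(f,[.52,0,0],loss="soft_l1",f_scale=.002)
        a=np.array([np.sin(r.x[0]),0,-np.cos(r.x[0])]);s=L@a;res_=np.abs(f(r.x))<.003
        print(c,"n",m.sum(),"theta",np.degrees(r.x[0]),"dx,dy mm",r.x[1:]*1e3,"med|r|mm",np.median(abs(r.fun))*1e3,"axial reach mm",np.percentile(s[res_],[99,99.8])*1e3)
    print("pos",pos,"t",manip.get_obs()["clock"],"F",manip.get_obs()["ft_force"])
if __name__=="__main__": tin(float(sys.argv[1]))
E
python3 tin.py .105; python3 to.py .4945 .201 .208
```

```text
side n 758 theta 21.828797889465303 dx,dy mm [5.5832 0.4094] med|r|mm 0.6357104420166727 axial reach mm [91.3174 92.1194]
wrist n 3255 theta 21.594665348647414 dx,dy mm [3.4508 0.5337] med|r|mm 0.21451738015000263 axial reach mm [89.1898 90.8709]
pos [0.4775 0.1936 0.2424] t 8.8 F [ 0.2347  0.3589 -1.0325]
pos [0.4779 0.1921 0.2426] yaw 0.644442494908149 tilt [ 0.0079 -0.0102 -0.9999] offset [-0.0186  0.0346  0.0024] dyaw -0.03194268882011792 rows 0.9437005043935484 F [ 0.2347  0.3589 -1.0325] t 8.8 grip 0.4760207512150297
```

```bash
cat > ins.py <<'E'
from to import *
WL={1:(.5436,.238,.1034),3:(.578,.1557,.1034),2:(.6127,.0729,.1034)}
def tcp(w,th,dx,dy,l,u,n):
    th=np.radians(th);y=.645;wx=np.array([np.cos(y),np.sin(y),0]);wy=np.array([-np.sin(y),np.cos(y),0]);ez=np.array([0,0,1])
    c,s=np.cos(np.pi/6),.5
    bx=u*c-n*s;bz=u*s+n*c
    return np.array(WL[w])+1e-3*((bx-dx-l*np.sin(th))*wx-dy*wy+(bz+l*np.cos(th))*ez)
def offs(w,th,dx,dy,l,pts):
    o=manip.get_obs();R=Rn.from_quat(o["ee_rot"]).as_matrix()
    print("t",o["clock"],"pos",o["position"],"F",o["ft_force"],"tilt",R[:2,1],"yaw",np.arctan2(-R[1,0],-R[0,0]))
    for u,n in pts: print((u,n),R.T@(tcp(w,th,dx,dy,l,u,n)-o["position"]))
E
python3 -c "
from ins import *
offs(1,21.7,3.5,.5,89.2,[(-1.5,15),(-1.5,5),(-1.5,-5),(-1.5,-20)])"
```

```text
t 8.8 pos [0.4779 0.1921 0.2426] F [ 0.2347  0.3589 -1.0325] tilt [ 0.0079 -0.0102] yaw 0.644442494908149
(-1.5, 15) [-0.0348  0.0441  0.0027]
(-1.5, 5) [-0.0398  0.0527  0.0026]
(-1.5, -5) [-0.0448  0.0614  0.0025]
(-1.5, -20) [-0.0523  0.0744  0.0023]
```

Request:
move_arm(
  increments=[
    {"offset": [-0.018,0.022,0.0025],"yaw": 0,"jaw": 255},
    {"offset": [-0.035,0.044,0.0025],"yaw": 0,"jaw": 255},
    {"offset": [-0.035,0.044,0.0025],"yaw": 0,"jaw": 255},
    {"offset": [-0.0398,0.0527,0.0025],"yaw": 0,"jaw": 255},
    {"offset": [-0.0448,0.0614,0.0025],"yaw": 0,"jaw": 255},
    {"offset": [-0.0448,0.0614,0.0025],"yaw": 0,"jaw": 255},
  ],
)

```text
clock: 9.3
position: [0.5159, 0.2157, 0.1803]
ee_rot: [0.222, -0.666, 0.675, -0.225]
ft_force: [-0.1, -0.4, -0.8]
grip_width: 0.476
```

```bash
python3 -c "
from ins import *
offs(1,21.7,3.5,.5,89.2,[(-1.5,-5),(-1.5,-20)])
p=manip.camera('side');save(p,'s3.png')
a=cv2.imread('pics/s3.png')[180:360,260:440];cv2.imwrite('pics/s3z.png',cv2.resize(a,None,fx=3,fy=3,interpolation=cv2.INTER_CUBIC))"
```

```text
t 9.3 pos [0.5159 0.2157 0.1803] F [-0.1398 -0.3919 -0.8383] tilt [ 0.0074 -0.0109] yaw 0.6435854150825733
(-1.5, -5) [-0.0003 -0.0009 -0.0007]
(-1.5, -20) [-0.0078  0.012  -0.0008]
```

View pics/s3z.png

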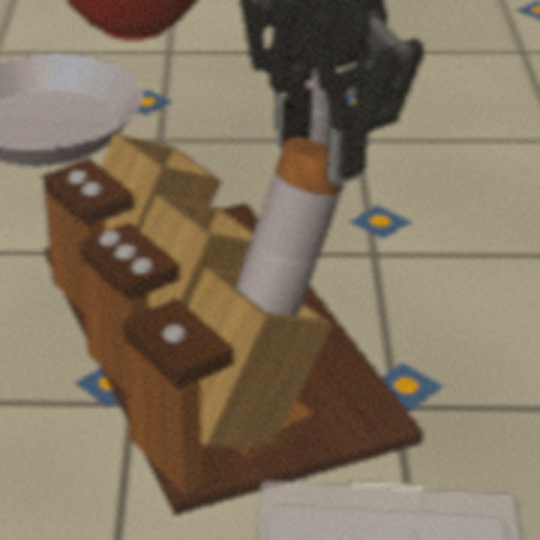

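Request:
move_arm(
  increments=[
    {"offset": [-0.0028,0.004,-0.0008],"yaw": 0,"jaw": 255},
    {"offset": [-0.0053,0.008,-0.0008],"yaw": 0,"jaw": 255},
    {"offset": [-0.0078,0.012,-0.0008],"yaw": 0,"jaw": 255},
    {"offset": [-0.0078,0.012,-0.0008],"yaw": 0,"jaw": 255},
  ],
)

```text
clock: 9.68
position: [0.5216, 0.221, 0.1683]
ee_rot: [0.223, -0.666, 0.675, -0.225]
ft_force: [0.7, -0.1, -1.9]
grip_width: 0.473
```

```bash
python3 -c "
from ins import *
offs(1,21.7,3.5,.5,89.2,[(-1.5,-20)])
offs(1,26,4,.5,89,[(-2,-20)])
offs(1,30,4.4,.5,88.8,[(0,-20),(-2,-20),(-4,-20)])"
```

```text
t 9.6833 pos [0.5216 0.221  0.1683] F [ 0.6625 -0.0955 -1.8992] tilt [ 0.0071 -0.0108] yaw 0.6440199664400547
(-1.5, -20) [-0.      0.0001  0.0002]
t 9.6833 pos [0.5216 0.221  0.1683] F [ 0.6625 -0.0955 -1.8992] tilt [ 0.0071 -0.0108] yaw 0.6440199664400547
(-2, -20) [0.0069 0.0033 0.0001]
t 9.6833 pos [0.5216 0.221  0.1683] F [ 0.6625 -0.0955 -1.8992] tilt [ 0.0071 -0.0108] yaw 0.6440199664400547
(0, -20) [0.011  0.0054 0.0001]
(-2, -20) [0.0127 0.0064 0.0001]
(-4, -20) [0.0144 0.0074 0.0001]
```

Request:
move_arm(
  increments=[
    {"offset": [0.0035,0.0017,0],"yaw": 0,"jaw": 255},
    {"offset": [0.007,0.0034,0],"yaw": 0,"jaw": 255},
    {"offset": [0.0105,0.0053,0],"yaw": 0,"jaw": 255},
    {"offset": [0.0144,0.0074,0],"yaw": 0,"jaw": 255},
    {"offset": [0.0144,0.0074,0],"yaw": 0,"jaw": 255},
  ],
)

```text
clock: 10.1
position: [0.5096, 0.2118, 0.1608]
ee_rot: [0.223, -0.666, 0.675, -0.225]
ft_force: [0.3, 1.9, -1.0]
grip_width: 0.473
```

```bash
sed -i 's/L\[:,2\]>-H)/L[:,2]>-H)\&((W@[-.3995,-.3005,.866])>HN)/' tin.py; sed -i 's/^def tin/HN=-9\ndef tin/' tin.py
python3 - <<'E'
import tin,numpy as np
tin.HN=np.dot([-.3995,-.3005,.866],(.5436,.238,.1034))+.003
tin.tin(.105)
E
```

```text
side n 360 theta 30.40763379646464 dx,dy mm [6.9113 0.1179] med|r|mm 0.6655070222833255 axial reach mm [68.1037 68.2064]
wrist n 2214 theta 29.017402743786104 dx,dy mm [6.4162 1.3037] med|r|mm 0.2361444433436385 axial reach mm [67.3452 67.7466]
pos [0.5096 0.2118 0.1608] t 10.2 F [ 0.8265  1.1949 -0.452 ]
```

Run:
```python
from ins import *
from fit import axes
W=np.load("W_w2.npy")
for w,m in WL.items():
    L=(W-np.array(m))@axes(.645)*1e3
    P=L[(abs(L[:,0])<20)&(abs(L[:,1])<20)&(L[:,2]<-35)]
    print(w,len(P),np.histogram(P[:,2],bins=np.arange(-72,-34,2))[0],"bins from -72")
```

```text
1 302 [  0   0   0   0   0   0   0   0   0  72 221   9   0   0   0   0   0   0] bins from -72
3 443 [  0   0   0   0   0   0   0   0   0   0   0   0   0  30 367  46   0   0] bins from -72
2 83 [ 0  0  0  0  0  0  0 29 53  0  0  0  0  0  0  0  0  0] bins from -72
```

Request:
move_arm(
  increments=[
    {"offset": [-0.0026,-0.0015,0],"yaw": 0,"jaw": 255},
    {"offset": [-0.005,0.003,0],"yaw": 0,"jaw": 255},
    {"offset": [-0.0075,0.007,0],"yaw": 0,"jaw": 255},
    {"offset": [-0.01,0.0113,0],"yaw": 0,"jaw": 255},
    {"offset": [-0.0116,0.0141,0],"yaw": 0,"jaw": 255},
    {"offset": [-0.0116,0.0141,0],"yaw": 0,"jaw": 255},
  ],
)

```text
clock: 10.7
position: [0.5194, 0.2191, 0.1459]
ee_rot: [0.223, -0.666, 0.675, -0.225]
ft_force: [1.8, 0.5, -1.6]
grip_width: 0.476
```

Request:
move_arm(
  increments=[
    {"offset": [-0.0015,0.0026,0],"yaw": 0,"jaw": 255},
    {"offset": [-0.003,0.0052,0],"yaw": 0,"jaw": 255},
    {"offset": [-0.0045,0.0078,0],"yaw": 0,"jaw": 255},
    {"offset": [-0.0045,0.0078,0],"yaw": 0,"jaw": 255},
  ],
)

```text
clock: 11.03
position: [0.523, 0.2217, 0.1375]
ee_rot: [0.223, -0.666, 0.675, -0.225]
ft_force: [0.6, 0.7, -1.0]
grip_width: 0.475
```

```bash
cat > st.py <<'E'
from ins import *
def st(w,th,dx,l):
    o=manip.get_obs();y=.645;wx=np.array([np.cos(y),np.sin(y),0]);d=(np.array(o["position"])-WL[w])*1e3
    x=d@wx+dx+l*np.sin(np.radians(th));z=d[2]-l*np.cos(np.radians(th));F=np.array(o["ft_force"]);n=np.array([-.5*np.cos(y),-.5*np.sin(y),.866])
    print("u %.1f n %.1f  Faxial %.2f Fu %.2f Fy %.2f t %.2f grip %.3f"%(.866*x+.5*z,-.5*x+.866*z,F@n,F@(.866*wx+[0,0,.5]),F@[-np.sin(y),np.cos(y),0],o["clock"],o["grip_width"]),o["position"])
if __name__=="__main__": a=sys.argv;st(int(a[1]),*map(float,a[2:5]))
E
python3 st.py 1 29.5 6.4 88
```

```text
u -0.9 n -48.5  Faxial -1.37 Fu 0.30 Fy 0.22 t 11.03 grip 0.475 [0.523  0.2217 0.1375]
```

Request:
move_arm(
  increments=[
    {"offset": [-0.0005,0.0009,0],"yaw": 0,"jaw": 255},
    {"offset": [-0.001,0.0017,0],"yaw": 0,"jaw": 255},
    {"offset": [-0.001,0.0017,0],"yaw": 0,"jaw": 255},
  ],
)

```text
clock: 11.28
position: [0.5237, 0.2223, 0.1358]
ee_rot: [0.223, -0.666, 0.675, -0.224]
ft_force: [-0.4, 0.3, 0.6]
grip_width: 0.474
```

```bash
python3 st.py 1 29.5 6.4 88
```

```text
u -1.0 n -50.5  Faxial 0.58 Fu 0.22 Fy 0.49 t 11.28 grip 0.474 [0.5237 0.2223 0.1358]
```

Request:
move_arm(
  increments=[
    {"offset": [-0.0004,0.0007,0],"yaw": 0,"jaw": 255},
    {"offset": [-0.0004,0.0007,0],"yaw": 0,"jaw": 255},
  ],
)

```text
clock: 11.45
position: [0.524, 0.2225, 0.1352]
ee_rot: [0.223, -0.666, 0.675, -0.224]
ft_force: [-0.5, -0.3, 2.0]
grip_width: 0.478
```

```bash
python3 st.py 1 29.5 6.4 88
```

```text
u -1.0 n -51.2  Faxial 2.02 Fu 0.46 Fy 0.09 t 11.45 grip 0.478 [0.524  0.2225 0.1352]
```

Request:
move_arm(
  increments=[
    {"offset": [0,0,0],"yaw": 0,"jaw": 80},
    {"offset": [0,0,0],"yaw": 0,"jaw": 80},
    {"offset": [0,0,0],"yaw": 0,"jaw": 80},
    {"offset": [0,0,0],"yaw": 0,"jaw": 80},
  ],
)

```text
clock: 11.78
position: [0.524, 0.2224, 0.1351]
ee_rot: [0.223, -0.666, 0.675, -0.224]
ft_force: [-0.2, -0.0, -1.1]
grip_width: 0.685
```

Request:
move_arm(
  increments=[
    {"offset": [0,-0.01,0],"yaw": 0,"jaw": 80},
    {"offset": [0,-0.03,0],"yaw": 0,"jaw": 80},
    {"offset": [0,-0.065,0],"yaw": 0,"jaw": 0},
    {"offset": [0,-0.1,0],"yaw": 0,"jaw": 0},
    {"offset": [0,-0.1,0],"yaw": 0,"jaw": 0},
  ],
)

```text
clock: 12.2
position: [0.5252, 0.2258, 0.2423]
ee_rot: [0.22, -0.667, 0.675, -0.228]
ft_force: [0.6, 1.2, 0.5]
grip_width: 1.0
```

```bash
python3 - <<'E'
from ins import *
o,p,W=wrist("w6.png")
q=manip.camera("side");save(q,"s4.png");d=q["depth"];vv,uu=np.mgrid[0:480,0:640];m=d>0;S=world(q,np.c_[uu[m],vv[m]],d[m])
from fit import axes
for V in(W,S):
    L=(V-np.array(WL[1]))@axes(.645)*1e3
    P=L[(abs(L[:,0])<30)&(abs(L[:,1])<30)&(L[:,2]>8)&(L[:,2]<80)]
    print("top n",np.percentile(P[:,2],[95,99]),"u,y range of top",P[P[:,2]>40].min(0),P[P[:,2]>40].max(0))
a=np.hstack([cv2.imread("pics/s4.png")[180:360,260:440]]);cv2.imwrite("pics/s4z.png",cv2.resize(a,None,fx=2.5,fy=2.5))
E
python3 to.py .5002 -.1167 .21;python3 to.py .5002 -.1167 .105
```

```text
top n [53.2047 53.5612] u,y range of top [-24.4409 -19.5399  40.0076] [18.2776 21.7356 54.0123]
top n [51.8094 52.1052] u,y range of top [-22.3769 -16.5601  40.0262] [21.1548 22.059  52.2204]
pos [0.524  0.2241 0.237 ] yaw 0.6440299843118242 tilt [ 0.0083 -0.0105 -0.9999] offset [0.2237 0.0303 0.2578] dyaw -0.05557780499395058 rows 8.21747295617455 F [ 0.8063  0.1848 -0.1916] t 12.3 grip 1.0015525589835828
pos [0.524  0.2241 0.237 ] yaw 0.6440299843118242 tilt [ 0.0083 -0.0105 -0.9999] offset [0.2237 0.1353 0.2564] dyaw -0.05557780499395058 rows 8.782046499910223 F [ 0.8063  0.1848 -0.1916] t 12.3 grip 1.0015525589835828
```

View pics/s4z.png

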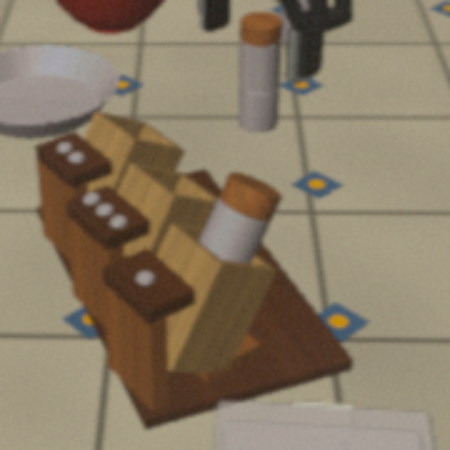

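Short tin is seated (8 pictures so far): lid at (247,195), and the top measures 53 mm above the mouth, so its bottom is on the cork. On to the medium tin.

Request:
move_arm(
  increments=[
    {"offset": [0.223,0.01,0.257],"yaw": 0,"jaw": 0},
    {"offset": [0.223,0.01,0.257],"yaw": 0,"jaw": 0},
    {"offset": [0.223,0.01,0.257],"yaw": 0,"jaw": 0},
    {"offset": [0.223,0.01,0.257],"yaw": 0,"jaw": 0},
    {"offset": [0.223,0.01,0.257],"yaw": 0,"jaw": 0},
    {"offset": [0.223,0.01,0.257],"yaw": 0,"jaw": 0},
    {"offset": [0.223,0.03,0.257],"yaw": 0,"jaw": 0},
    {"offset": [0.223,0.03,0.257],"yaw": 0,"jaw": 0},
    {"offset": [0.223,0.03,0.257],"yaw": 0,"jaw": 0},
    {"offset": [0.223,0.03,0.257],"yaw": 0,"jaw": 0},
  ],
)

```text
clock: 13.13
position: [0.4985, -0.1199, 0.2085]
ee_rot: [0.221, -0.668, 0.675, -0.222]
ft_force: [0.1, -0.1, -0.6]
grip_width: 0.999
```

Request:
move_arm(
  increments=[
    {"offset": [0,0,0],"yaw": 0,"jaw": 0},
    {"offset": [0,0,0],"yaw": 0,"jaw": 0},
  ],
)

```text
clock: 13.3
position: [0.4982, -0.1195, 0.208]
ee_rot: [0.221, -0.668, 0.675, -0.222]
ft_force: [-0.3, -0.9, -0.1]
grip_width: 1.001
```

```bash
python3 to.py .5002 -.1167 .106
```

```text
pos [ 0.4982 -0.1195  0.208 ] yaw 0.637483162523174 tilt [ 0.0041 -0.0095 -0.9999] offset [-0.0035  0.102  -0.002 ] dyaw -0.4306830627078946 rows 2.446976957562672 F [-0.2581 -0.8797 -0.1001] t 13.3 grip 1.0012971819345862
```

Request:
move_arm(
  increments=[
    {"offset": [-0.0035,0.035,-0.002],"yaw": -0.4,"jaw": 0},
    {"offset": [-0.0035,0.07,-0.002],"yaw": -0.4,"jaw": 0},
    {"offset": [-0.0035,0.101,-0.002],"yaw": -0.4,"jaw": 0},
    {"offset": [-0.0035,0.101,-0.002],"yaw": -0.4,"jaw": 0},
    {"offset": [-0.0035,0.101,-0.002],"yaw": -0.4,"jaw": 255},
    {"offset": [-0.0035,0.101,-0.002],"yaw": -0.4,"jaw": 255},
    {"offset": [-0.0035,0.101,-0.002],"yaw": -0.4,"jaw": 255},
    {"offset": [-0.0035,0.101,-0.002],"yaw": -0.4,"jaw": 255},
    {"offset": [-0.0035,0.101,-0.002],"yaw": -0.4,"jaw": 255},
    {"offset": [-0.0035,0.101,-0.002],"yaw": -0.4,"jaw": 255},
  ],
  squeeze=20,
)

```text
clock: 14.13
position: [0.5016, -0.1167, 0.1091]
ee_rot: [0.223, -0.666, 0.675, -0.225]
ft_force: [-1.2, 1.0, 8.2]
grip_width: 0.472
```

```bash
python3 to.py .5002 -.1167 .106
```

```text
pos [ 0.5016 -0.1167  0.1091] yaw 0.6443798399018108 tilt [ 0.0071 -0.0107 -0.9999] offset [ 0.0011  0.003  -0.0009] dyaw -0.03553255624866076 rows 0.08084923789497318 F [-1.1834  1.0416  8.2309] t 14.1333 grip 0.4724702409735769
```

Request:
move_arm(
  increments=[
    {"offset": [0.001,0.004,0],"yaw": 0,"jaw": 255},
    {"offset": [0.008,0.003,0],"yaw": 0,"jaw": 255},
    {"offset": [0.016,0.002,0],"yaw": 0,"jaw": 255},
    {"offset": [0.024,0.002,0],"yaw": 0,"jaw": 255},
    {"offset": [0.032,0.002,0],"yaw": 0,"jaw": 255},
    {"offset": [0.04,0.003,0],"yaw": 0,"jaw": 255},
    {"offset": [0.048,0.004,0],"yaw": 0,"jaw": 255},
    {"offset": [0.057,0.005,0],"yaw": 0,"jaw": 255},
    {"offset": [0.066,0.007,0],"yaw": 0,"jaw": 255},
    {"offset": [0.066,0.007,0],"yaw": 0,"jaw": 255},
  ],
)

```text
clock: 14.97
position: [0.4471, -0.158, 0.1016]
ee_rot: [0.223, -0.666, 0.675, -0.224]
ft_force: [-0.6, 0.4, 3.2]
grip_width: 0.473
```

```bash
python3 - <<'E'
import tin
tin.tin(.12)
E
python3 to.py .53 .03 .255
```

```text
side n 849 theta 18.820044371160655 dx,dy mm [18.3604  2.1242] med|r|mm 5.464231131542114 axial reach mm [122.1867 123.3344]
wrist n 7849 theta 28.816232188471368 dx,dy mm [8.2226 1.2021] med|r|mm 0.7908214837795031 axial reach mm [132.5472 133.2827]
pos [ 0.4471 -0.158   0.1016] t 15.0667 F [-2.1921 -0.2789  5.0334]
pos [ 0.4485 -0.1569  0.1022] yaw 0.6433974343199289 tilt [ 0.0067 -0.0111 -0.9999] offset [-0.1771 -0.1544 -0.0987] dyaw -0.09182024986058719 rows 6.110362253678542 F [-2.1921 -0.2789  5.0334] t 15.0667 grip 0.4727358673019964
```

Request:
move_arm(
  increments=[
    {"offset": [0,-0.03,0],"yaw": 0,"jaw": 255},
    {"offset": [0,-0.065,0],"yaw": 0,"jaw": 255},
    {"offset": [0,-0.1,0],"yaw": 0,"jaw": 255},
    {"offset": [-0.03,-0.125,-0.015],"yaw": 0,"jaw": 255},
    {"offset": [-0.06,-0.145,-0.03],"yaw": 0,"jaw": 255},
    {"offset": [-0.09,-0.15,-0.05],"yaw": 0,"jaw": 255},
    {"offset": [-0.12,-0.15,-0.067],"yaw": 0,"jaw": 255},
    {"offset": [-0.15,-0.15,-0.083],"yaw": 0,"jaw": 255},
    {"offset": [-0.17,-0.15,-0.095],"yaw": 0,"jaw": 255},
    {"offset": [-0.177,-0.15,-0.099],"yaw": 0,"jaw": 255},
  ],
)

```text
clock: 15.9
position: [0.5301, 0.035, 0.2504]
ee_rot: [0.224, -0.667, 0.674, -0.227]
ft_force: [0.2, 0.3, -1.4]
grip_width: 0.474
```

Request:
move_arm(
  increments=[
    {"offset": [0,0,0],"yaw": 0,"jaw": 255},
    {"offset": [0,0,0],"yaw": 0,"jaw": 255},
  ],
)

```text
clock: 16.07
position: [0.5298, 0.0357, 0.25]
ee_rot: [0.225, -0.667, 0.673, -0.227]
ft_force: [0.1, -0.0, -1.1]
grip_width: 0.477
```

Run:
```python
import tin
tin.tin(.12)
```

```text
side n 734 theta 18.005112017941496 dx,dy mm [5.2637 0.5856] med|r|mm 0.822413040638308 axial reach mm [107.7704 108.6483]
wrist n 3477 theta 17.15280542001321 dx,dy mm [2.6961 0.7061] med|r|mm 0.22377355340646304 axial reach mm [104.7932 106.0964]
pos [0.5298 0.0357 0.25  ] t 16.1667 F [-0.0102 -0.5794 -1.2505]
```

```bash
python3 -c "
from ins import *
offs(2,17.2,2.7,.7,104.7,[(-1.5,15),(-1.5,5),(-1.5,-5),(-1.5,-16)])"
```

```text
t 16.1667 pos [0.5298 0.0337 0.2502] F [-0.0102 -0.5794 -1.2505] tilt [ 0.0058 -0.0093] yaw 0.647673451685149
(-1.5, 15) [-0.0473  0.0347  0.019 ]
(-1.5, 5) [-0.0523  0.0433  0.0189]
(-1.5, -5) [-0.0574  0.052   0.0188]
(-1.5, -16) [-0.0629  0.0615  0.0187]
```

Request:
move_arm(
  increments=[
    {"offset": [-0.025,0.015,0.019],"yaw": 0,"jaw": 255},
    {"offset": [-0.047,0.0345,0.019],"yaw": 0,"jaw": 255},
    {"offset": [-0.047,0.0345,0.019],"yaw": 0,"jaw": 255},
    {"offset": [-0.0523,0.0433,0.019],"yaw": 0,"jaw": 255},
    {"offset": [-0.0574,0.052,0.019],"yaw": 0,"jaw": 255},
    {"offset": [-0.0574,0.052,0.019],"yaw": 0,"jaw": 255},
  ],
)

```text
clock: 16.67
position: [0.587, 0.0521, 0.197]
ee_rot: [0.224, -0.667, 0.674, -0.225]
ft_force: [-0.5, -0.0, -1.5]
grip_width: 0.473
```

Request:
move_arm(
  increments=[
    {"offset": [-0.0028,0.0047,0],"yaw": 0,"jaw": 255},
    {"offset": [-0.0055,0.0095,0],"yaw": 0,"jaw": 255},
    {"offset": [-0.0055,0.0095,0],"yaw": 0,"jaw": 255},
  ],
)

```text
clock: 16.92
position: [0.5913, 0.055, 0.1868]
ee_rot: [0.224, -0.667, 0.674, -0.225]
ft_force: [0.4, 0.2, -1.5]
grip_width: 0.477
```

```bash
python3 st.py 2 17.2 2.7 104.7; python3 -c "
from ins import *
offs(2,17.2,2.7,.7,104.7,[(-1.5,-16)])
offs(2,23,4,.7,104,[(-3,-16)])
offs(2,30,6,.7,103.5,[(-3,-16),(-5,-16)])"
```

```text
u -3.3 n -17.3  Faxial -1.50 Fu -0.36 Fy -0.03 t 16.92 grip 0.477 [0.5913 0.055  0.1868]
t 16.9167 pos [0.5913 0.055  0.1868] F [ 0.3719  0.2419 -1.4795] tilt [ 0.004  -0.0101] yaw 0.6467222612137098
(-1.5, -16) [-0.0009 -0.002  -0.0007]
t 16.9167 pos [0.5913 0.055  0.1868] F [ 0.3719  0.2419 -1.4795] tilt [ 0.004  -0.0101] yaw 0.6467222612137098
(-3, -16) [ 0.0114  0.003  -0.0007]
t 16.9167 pos [0.5913 0.055  0.1868] F [ 0.3719  0.2419 -1.4795] tilt [ 0.004  -0.0101] yaw 0.6467222612137098
(-3, -16) [ 0.0245  0.0092 -0.0008]
(-5, -16) [ 0.0262  0.0102 -0.0008]
```

Request:
move_arm(
  increments=[
    {"offset": [0.004,0.0005,-0.0007],"yaw": 0,"jaw": 255},
    {"offset": [0.008,0.002,-0.0007],"yaw": 0,"jaw": 255},
    {"offset": [0.012,0.0035,-0.0007],"yaw": 0,"jaw": 255},
    {"offset": [0.016,0.0053,-0.0007],"yaw": 0,"jaw": 255},
    {"offset": [0.02,0.0073,-0.0007],"yaw": 0,"jaw": 255},
    {"offset": [0.0262,0.0105,-0.0007],"yaw": 0,"jaw": 255},
    {"offset": [0.0262,0.0105,-0.0007],"yaw": 0,"jaw": 255},
  ],
)

```text
clock: 17.5
position: [0.5691, 0.0387, 0.1758]
ee_rot: [0.225, -0.667, 0.675, -0.224]
ft_force: [-0.7, 0.5, -0.5]
grip_width: 0.473
```

```bash
python3 - <<'E'
import tin,numpy as np
tin.HN=np.dot([-.3995,-.3005,.866],(.6127,.0729,.1034))+.003
tin.tin(.12)
E
python3 st.py 2 30 6 103.5
```

```text
side n 433 theta 30.818835213930956 dx,dy mm [9.1811 0.5224] med|r|mm 0.7854276586924496 axial reach mm [87.1922 87.4597]
wrist n 3480 theta 30.863035158328636 dx,dy mm [7.1447 1.7   ] med|r|mm 0.24326091216205803 axial reach mm [87.3042 87.7303]
pos [0.5691 0.0387 0.1758] t 17.6 F [ 0.8495  0.8317 -1.1029]
u -5.6 n -16.2  Faxial -1.54 Fu 0.47 Fy 0.15 t 17.60 grip 0.473 [0.5698 0.0393 0.1762]
```

Request:
move_arm(
  increments=[
    {"offset": [-0.0022,-0.0012,0],"yaw": 0,"jaw": 255},
    {"offset": [-0.005,0.0036,0],"yaw": 0,"jaw": 255},
    {"offset": [-0.008,0.0088,0],"yaw": 0,"jaw": 255},
    {"offset": [-0.011,0.014,0],"yaw": 0,"jaw": 255},
    {"offset": [-0.014,0.0192,0],"yaw": 0,"jaw": 255},
    {"offset": [-0.0172,0.0247,0],"yaw": 0,"jaw": 255},
    {"offset": [-0.0172,0.0247,0],"yaw": 0,"jaw": 255},
  ],
)

```text
clock: 18.18
position: [0.5834, 0.0499, 0.1499]
ee_rot: [0.225, -0.667, 0.674, -0.224]
ft_force: [1.5, 1.0, -1.0]
grip_width: 0.478
```

```bash
python3 st.py 2 30.9 7.1 103.5
```

```text
u -1.2 n -48.1  Faxial -1.78 Fu 1.05 Fy -0.05 t 18.18 grip 0.478 [0.5834 0.0499 0.1499]
```

Request:
move_arm(
  increments=[
    {"offset": [-0.001,0.0017,0],"yaw": 0,"jaw": 255},
    {"offset": [-0.002,0.0035,0],"yaw": 0,"jaw": 255},
    {"offset": [-0.0025,0.0043,0],"yaw": 0,"jaw": 255},
    {"offset": [-0.0025,0.0043,0],"yaw": 0,"jaw": 255},
  ],
)

```text
clock: 18.52
position: [0.5854, 0.0515, 0.1456]
ee_rot: [0.225, -0.667, 0.674, -0.224]
ft_force: [-0.5, -0.3, -0.4]
grip_width: 0.474
```

```bash
python3 st.py 2 30.9 7.1 103.5
```

```text
u -1.1 n -53.1  Faxial -0.09 Fu -0.69 Fy 0.06 t 18.52 grip 0.474 [0.5854 0.0515 0.1456]
```

Request:
move_arm(
  increments=[
    {"offset": [-0.0008,0.0013,0],"yaw": 0,"jaw": 255},
    {"offset": [-0.0008,0.0013,0],"yaw": 0,"jaw": 255},
    {"offset": [-0.0008,0.0013,0],"yaw": 0,"jaw": 255},
  ],
)

```text
clock: 18.77
position: [0.586, 0.0519, 0.1444]
ee_rot: [0.225, -0.667, 0.674, -0.224]
ft_force: [-1.2, -0.1, 2.7]
grip_width: 0.475
```

```bash
python3 st.py 2 30.9 7.1 103.5
```

```text
u -1.1 n -54.5  Faxial 2.79 Fu 0.50 Fy 0.66 t 18.77 grip 0.475 [0.586  0.0519 0.1444]
```

Request:
move_arm(
  increments=[
    {"offset": [0,0,0],"yaw": 0,"jaw": 80},
    {"offset": [0,0,0],"yaw": 0,"jaw": 80},
    {"offset": [0,0,0],"yaw": 0,"jaw": 80},
    {"offset": [0,0,0],"yaw": 0,"jaw": 80},
  ],
)

```text
clock: 19.1
position: [0.5861, 0.0518, 0.1444]
ee_rot: [0.225, -0.667, 0.674, -0.224]
ft_force: [-0.9, -1.0, 0.2]
grip_width: 0.686
```

Request:
move_arm(
  increments=[
    {"offset": [0,-0.01,0],"yaw": 0,"jaw": 80},
    {"offset": [0,-0.03,0],"yaw": 0,"jaw": 80},
    {"offset": [0,-0.065,0],"yaw": 0,"jaw": 0},
    {"offset": [0,-0.095,0],"yaw": 0,"jaw": 0},
    {"offset": [0,-0.095,0],"yaw": 0,"jaw": 0},
  ],
)

```text
clock: 19.52
position: [0.5879, 0.0542, 0.2461]
ee_rot: [0.222, -0.666, 0.675, -0.227]
ft_force: [0.4, 1.3, -0.0]
grip_width: 1.0
```

```bash
cat > chk.py <<'E'
from ins import *
from fit import axes
o,p,W=wrist("c.png")
q=manip.camera("side");save(q,"cs.png");d=q["depth"];vv,uu=np.mgrid[0:480,0:640];m=d>0;S=world(q,np.c_[uu[m],vv[m]],d[m])
for w in WL:
  for V in(W,S):
    L=(V-np.array(WL[w]))@axes(.645)*1e3
    P=L[(abs(L[:,0])<32)&(abs(L[:,1])<32)&(L[:,2]>15)&(L[:,2]<110)]
    if len(P)>40:
        h=np.percentile(P[:,2],97);T=P[P[:,2]>h-4];print(w,"top n",h,"u,y mid",(T.min(0)+T.max(0))[:2]/2)
E
python3 chk.py; python3 to.py .4438 -.3238 .225
```

```text
1 top n 53.374809684073846 u,y mid [-3.1576  0.3731]
1 top n 51.95953120858287 u,y mid [-0.9079  2.1446]
2 top n 63.99495799866163 u,y mid [-3.0776  1.4975]
2 top n 62.34047327856104 u,y mid [-0.2729  3.4374]
pos [0.5864 0.053  0.241 ] yaw 0.6468426686325394 tilt [ 0.0048 -0.01   -0.9999] offset [0.3409 0.0191 0.2146] dyaw 0.10557713568564728 rows 9.670075610580962 F [-0.0711 -0.5797 -0.1237] t 19.6167 grip 1.0013938828855657
```

Request:
move_arm(
  increments=[
    {"offset": [0.341,0.012,0.2146],"yaw": 0,"jaw": 0},
    {"offset": [0.341,0.012,0.2146],"yaw": 0,"jaw": 0},
    {"offset": [0.341,0.012,0.2146],"yaw": 0,"jaw": 0},
    {"offset": [0.341,0.012,0.2146],"yaw": 0,"jaw": 0},
    {"offset": [0.341,0.012,0.2146],"yaw": 0,"jaw": 0},
    {"offset": [0.341,0.012,0.2146],"yaw": 0,"jaw": 0},
    {"offset": [0.341,0.012,0.2146],"yaw": 0,"jaw": 0},
    {"offset": [0.341,0.012,0.2146],"yaw": 0,"jaw": 0},
    {"offset": [0.341,0.012,0.2146],"yaw": 0,"jaw": 0},
    {"offset": [0.341,0.012,0.2146],"yaw": 0,"jaw": 0},
  ],
)

```text
clock: 20.45
position: [0.4406, -0.3281, 0.2309]
ee_rot: [0.223, -0.667, 0.675, -0.223]
ft_force: [0.5, -0.2, 0.6]
grip_width: 0.998
```

Request:
move_arm(
  increments=[
    {"offset": [0,0,0],"yaw": 0,"jaw": 0},
    {"offset": [0,0,0],"yaw": 0,"jaw": 0},
  ],
)

```text
clock: 20.62
position: [0.4386, -0.3301, 0.2295]
ee_rot: [0.222, -0.669, 0.674, -0.221]
ft_force: [-0.2, 0.7, -0.5]
grip_width: 0.999
```

```bash
python3 - <<'E'
from look import *
o,p,W=wrist("w7.png");c=(.4438,-.3238)
P=W[(np.hypot(W[:,0]-c[0],W[:,1]-c[1])<.035)&(W[:,2]>.12)&(W[:,2]<.16)]
h=np.percentile(P[:,2],95);T=P[P[:,2]>h-.006]
print(h,(T.min(0)+T.max(0))/2,T.max(0)-T.min(0))
E
python3 to.py .4438 -.3238 .12
```

```text
0.1403876809625663 [ 0.4437 -0.3239  0.1382] [0.0414 0.0413 0.0077]
pos [ 0.4399 -0.328   0.23  ] yaw 0.6411584692359122 tilt [ 0.0017 -0.0085 -1.    ] offset [-0.006   0.11   -0.0019] dyaw -0.22010349965189582 rows 2.6415124789504785 F [ 0.5023 -0.143   0.5441] t 20.6667 grip 0.9943921533528013
```

Request:
move_arm(
  increments=[
    {"offset": [-0.0055,0.037,-0.002],"yaw": -0.2,"jaw": 0},
    {"offset": [-0.0055,0.075,-0.002],"yaw": -0.2,"jaw": 0},
    {"offset": [-0.0055,0.11,-0.002],"yaw": -0.2,"jaw": 0},
    {"offset": [-0.0055,0.11,-0.002],"yaw": -0.2,"jaw": 0},
    {"offset": [-0.0055,0.11,-0.002],"yaw": -0.2,"jaw": 255},
    {"offset": [-0.0055,0.11,-0.002],"yaw": -0.2,"jaw": 255},
    {"offset": [-0.0055,0.11,-0.002],"yaw": -0.2,"jaw": 255},
    {"offset": [-0.0055,0.11,-0.002],"yaw": -0.2,"jaw": 255},
    {"offset": [-0.0055,0.11,-0.002],"yaw": -0.2,"jaw": 255},
    {"offset": [-0.0055,0.11,-0.002],"yaw": -0.2,"jaw": 255},
  ],
  squeeze=20,
)

```text
clock: 21.5
position: [0.4447, -0.3244, 0.1223]
ee_rot: [0.224, -0.667, 0.675, -0.224]
ft_force: [0.2, 0.4, 8.1]
grip_width: 0.481
```

```bash
python3 to.py .4438 -.3238 .12
```

```text
pos [ 0.4447 -0.3244  0.1223] yaw 0.6446643694552765 tilt [ 0.0044 -0.0106 -0.9999] offset [ 0.0003  0.0023 -0.0011] dyaw -0.0192302136883345 rows 0.061189062155180975 F [0.1527 0.4281 8.1069] t 21.5 grip 0.4806783674375406
```

Request:
move_arm(
  increments=[
    {"offset": [0.001,0.004,0],"yaw": 0,"jaw": 255},
    {"offset": [0.009,0.003,0],"yaw": 0,"jaw": 255},
    {"offset": [0.018,0.002,0],"yaw": 0,"jaw": 255},
    {"offset": [0.027,0.002,0],"yaw": 0,"jaw": 255},
    {"offset": [0.036,0.002,0],"yaw": 0,"jaw": 255},
    {"offset": [0.045,0.003,0],"yaw": 0,"jaw": 255},
    {"offset": [0.054,0.005,0],"yaw": 0,"jaw": 255},
    {"offset": [0.063,0.007,0],"yaw": 0,"jaw": 255},
    {"offset": [0.073,0.009,0],"yaw": 0,"jaw": 255},
    {"offset": [0.073,0.009,0],"yaw": 0,"jaw": 255},
  ],
)

```text
clock: 22.33
position: [0.3839, -0.3699, 0.1126]
ee_rot: [0.223, -0.667, 0.675, -0.223]
ft_force: [-0.6, -0.2, 2.4]
grip_width: 0.478
```

Request:
move_arm(
  increments=[
    {"offset": [0,0.001,0],"yaw": 0,"jaw": 255},
    {"offset": [0,0.001,0],"yaw": 0,"jaw": 255},
    {"offset": [0,0.001,0],"yaw": 0,"jaw": 255},
  ],
  squeeze=60,
)

```text
clock: 22.58
position: [0.3838, -0.3704, 0.1123]
ee_rot: [0.223, -0.667, 0.675, -0.222]
ft_force: [-3.3, 0.1, 11.3]
grip_width: 0.463
```

```bash
python3 - <<'E'
import tin
tin.tin(.105)
E
python3 to.py .47 .09 .285
```

```text
side n 401 theta 29.589331668452175 dx,dy mm [11.8232 -0.0145] med|r|mm 1.3203108827575492 axial reach mm [123.9642 124.3527]
wrist n 5017 theta 30.06109682016105 dx,dy mm [9.2472 1.1007] med|r|mm 0.21656609714286457 axial reach mm [120.3192 122.0537]
pos [ 0.3838 -0.3704  0.1123] t 22.6833 F [-4.0973  0.1714 11.39  ]
pos [ 0.3839 -0.3703  0.1123] yaw 0.6417166203690492 tilt [ 0.0021 -0.011  -0.9999] offset [-0.3436 -0.1776 -0.3155] dyaw -0.18812379539270394 rows 11.969229344993806 F [-4.0973  0.1714 11.39  ] t 22.6833 grip 0.46659041887494335
```

Request:
move_arm(
  increments=[
    {"offset": [0,-0.035,0],"yaw": 0,"jaw": 255},
    {"offset": [0,-0.07,0],"yaw": 0,"jaw": 255},
    {"offset": [0,-0.11,0],"yaw": 0,"jaw": 255},
    {"offset": [-0.015,-0.145,-0.014],"yaw": 0,"jaw": 255},
    {"offset": [-0.04,-0.17,-0.037],"yaw": 0,"jaw": 255},
    {"offset": [-0.07,-0.177,-0.064],"yaw": 0,"jaw": 255},
    {"offset": [-0.1,-0.177,-0.092],"yaw": 0,"jaw": 255},
    {"offset": [-0.13,-0.177,-0.119],"yaw": 0,"jaw": 255},
    {"offset": [-0.16,-0.177,-0.147],"yaw": 0,"jaw": 255},
    {"offset": [-0.19,-0.177,-0.174],"yaw": 0,"jaw": 255},
  ],
)

```text
clock: 23.52
position: [0.4313, -0.113, 0.286]
ee_rot: [0.224, -0.667, 0.675, -0.222]
ft_force: [1.3, -0.3, 0.2]
grip_width: 0.463
```

```bash
python3 to.py .47 .09 .285
```

```text
pos [ 0.4313 -0.113   0.286 ] yaw 0.6418379361708526 tilt [ 0.0008 -0.0118 -0.9999] offset [-0.1525 -0.0014 -0.1394] dyaw -0.1811729119611228 rows 4.956034254067208 F [ 1.2824 -0.2646  0.194 ] t 23.5167 grip 0.4629712049370602
```

Request:
move_arm(
  increments=[
    {"offset": [-0.03,0,-0.028],"yaw": 0,"jaw": 255},
    {"offset": [-0.06,0,-0.055],"yaw": 0,"jaw": 255},
    {"offset": [-0.09,0,-0.083],"yaw": 0,"jaw": 255},
    {"offset": [-0.12,0,-0.11],"yaw": 0,"jaw": 255},
    {"offset": [-0.14,0,-0.128],"yaw": 0,"jaw": 255},
    {"offset": [-0.1525,0,-0.139],"yaw": 0,"jaw": 255},
    {"offset": [-0.1525,0,-0.139],"yaw": 0,"jaw": 255},
    {"offset": [-0.1525,0,-0.139],"yaw": 0,"jaw": 255},
  ],
)

```text
clock: 24.18
position: [0.4693, 0.093, 0.2829]
ee_rot: [0.227, -0.667, 0.673, -0.224]
ft_force: [0.3, 0.4, -1.0]
grip_width: 0.465
```

Run:
```python
import tin
tin.tin(.11)
from ins import *
offs(3,30,9.2,1,117,[(0,25),(0,8),(0,-5),(0,-15)])
```

```text
side n 987 theta 26.859227733152018 dx,dy mm [10.3759  0.2087] med|r|mm 0.741875149252124 axial reach mm [122.9704 123.7782]
wrist n 4794 theta 27.037099391264185 dx,dy mm [ 7.1498 -0.9672] med|r|mm 0.20783355186665237 axial reach mm [119.6138 121.7596]
pos [0.4693 0.093  0.2829] t 24.2833 F [-0.5417 -0.6934 -1.1359]
t 24.2833 pos [0.4699 0.0891 0.2833] F [-0.5417 -0.6934 -1.1359] tilt [-0.0002 -0.0119] yaw 0.6422273878279319
(0, 25) [-0.0466  0.0567  0.0121]
(0, 8) [-0.0552  0.0713  0.012 ]
(0, -5) [-0.0618  0.0826  0.0119]
(0, -15) [-0.0669  0.0912  0.0118]
```

Run:
```python
import tin
tin.tin(.11,("wrist",))
from ins import *
offs(3,27,8,.8,117.5,[(-1,20),(-1,8),(-1,-5),(-1,-15)])
```

```text
wrist n 4822 theta 27.008998537375547 dx,dy mm [8.2089 0.845 ] med|r|mm 0.20753098436105885 axial reach mm [120.3548 121.9447]
pos [0.4699 0.0891 0.2833] t 24.3333 F [ 0.2147 -1.3084 -1.3518]
t 24.3333 pos [0.4702 0.0883 0.2835] F [ 0.2147 -1.3084 -1.3518] tilt [ 0.0004 -0.0128] yaw 0.6400641445400428
(-1, 20) [-0.055   0.0583  0.0109]
(-1, 8) [-0.0611  0.0686  0.0107]
(-1, -5) [-0.0677  0.0798  0.0106]
(-1, -15) [-0.0727  0.0885  0.0105]
```

Request:
move_arm(
  increments=[
    {"offset": [-0.028,0.025,0.0105],"yaw": -0.2,"jaw": 255},
    {"offset": [-0.055,0.0583,0.0105],"yaw": -0.2,"jaw": 255},
    {"offset": [-0.055,0.0583,0.0105],"yaw": -0.2,"jaw": 255},
    {"offset": [-0.0611,0.0686,0.0105],"yaw": -0.2,"jaw": 255},
    {"offset": [-0.0645,0.0745,0.0105],"yaw": -0.2,"jaw": 255},
    {"offset": [-0.0677,0.0798,0.0105],"yaw": -0.2,"jaw": 255},
    {"offset": [-0.0677,0.0798,0.0105],"yaw": -0.2,"jaw": 255},
  ],
)

```text
clock: 24.92
position: [0.5309, 0.1179, 0.2032]
ee_rot: [0.224, -0.666, 0.676, -0.222]
ft_force: [-0.2, 0.5, -0.9]
grip_width: 0.466
```

```bash
python3 st.py 3 27 8.1 117.5
```

```text
u -1.5 n -4.8  Faxial -0.80 Fu -0.36 Fy 0.51 t 24.92 grip 0.466 [0.5309 0.1179 0.2032]
```

Request:
move_arm(
  increments=[
    {"offset": [-0.0025,0.0043,0],"yaw": 0,"jaw": 255},
    {"offset": [-0.005,0.0087,0],"yaw": 0,"jaw": 255},
    {"offset": [-0.0075,0.013,0],"yaw": 0,"jaw": 255},
    {"offset": [-0.0075,0.013,0],"yaw": 0,"jaw": 255},
  ],
  squeeze=20,
)

```text
clock: 25.25
position: [0.5369, 0.1219, 0.1895]
ee_rot: [0.224, -0.666, 0.676, -0.221]
ft_force: [-0.5, -0.9, -1.0]
grip_width: 0.464
```

```bash
python3 st.py 3 27 8.1 117.5; python3 -c "
from ins import *
offs(3,27,8.1,.8,117.5,[(-1,-20)])
offs(3,30,9.2,.8,117,[(-2,-21),(-4,-22),(-1,-22),(-1,-36)])"
```

```text
u -2.1 n -20.2  Faxial -0.37 Fu -1.29 Fy -0.38 t 25.25 grip 0.464 [0.5369 0.1219 0.1895]
t 25.25 pos [0.5369 0.1219 0.1895] F [-0.5157 -0.8666 -0.9704] tilt [ 0.0002 -0.0139] yaw 0.6410453551220074
(-1, -20) [-0.0008 -0.0007 -0.0015]
t 25.25 pos [0.5369 0.1219 0.1895] F [-0.5157 -0.8666 -0.9704] tilt [ 0.0002 -0.0139] yaw 0.6410453551220074
(-2, -21) [ 0.0058  0.004  -0.0015]
(-4, -22) [ 0.007   0.0059 -0.0016]
(-1, -22) [ 0.0044  0.0044 -0.0016]
(-1, -36) [-0.0027  0.0165 -0.0017]
```

Request:
move_arm(
  increments=[
    {"offset": [0.0035,0.002,-0.0015],"yaw": 0,"jaw": 255},
    {"offset": [0.007,0.0059,-0.0015],"yaw": 0,"jaw": 255},
    {"offset": [0.007,0.0059,-0.0015],"yaw": 0,"jaw": 255},
    {"offset": [0.0044,0.0044,-0.0015],"yaw": 0,"jaw": 255},
    {"offset": [0.002,0.0085,-0.0015],"yaw": 0,"jaw": 255},
    {"offset": [-0.0003,0.0125,-0.0015],"yaw": 0,"jaw": 255},
    {"offset": [-0.0027,0.0165,-0.0015],"yaw": 0,"jaw": 255},
    {"offset": [-0.0027,0.0165,-0.0015],"yaw": 0,"jaw": 255},
  ],
  squeeze=20,
)

```text
clock: 25.92
position: [0.5382, 0.1246, 0.172]
ee_rot: [0.225, -0.667, 0.676, -0.221]
ft_force: [1.4, -0.2, -2.1]
grip_width: 0.465
```

```bash
python3 st.py 3 30 9.2 117
python3 - <<'E'
import tin,numpy as np
tin.HN=np.dot([-.3995,-.3005,.866],(.578,.1557,.1034))+.003
tin.tin(.12,("wrist",))
E
```

```text
u -1.5 n -37.0  Faxial -2.29 Fu -0.20 Fy -0.99 t 25.92 grip 0.465 [0.5382 0.1246 0.172 ]
wrist n 2976 theta 28.60977268952106 dx,dy mm [9.0625 0.7446] med|r|mm 0.213029702839573 axial reach mm [80.4759 80.8912]
pos [0.5382 0.1246 0.172 ] t 25.9667 F [ 1.4054  1.6404 -1.0255]
```

Request:
move_arm(
  increments=[
    {"offset": [-0.0005,0.0009,0],"yaw": 0,"jaw": 255},
    {"offset": [-0.001,0.0017,0],"yaw": 0,"jaw": 255},
    {"offset": [-0.001,0.0017,0],"yaw": 0,"jaw": 255},
  ],
)

```text
clock: 26.22
position: [0.5389, 0.1253, 0.1705]
ee_rot: [0.225, -0.667, 0.675, -0.221]
ft_force: [2.2, 0.8, -2.3]
grip_width: 0.463
```

```bash
python3 st.py 3 29 9.2 117
```

```text
u -3.3 n -38.7  Faxial -3.11 Fu 0.85 Fy -0.68 t 26.22 grip 0.463 [0.5389 0.1253 0.1705]
```

Request:
move_arm(
  increments=[
    {"offset": [-0.0006,0.001,0],"yaw": 0,"jaw": 255},
    {"offset": [-0.0012,0.002,0],"yaw": 0,"jaw": 255},
    {"offset": [-0.0012,0.002,0],"yaw": 0,"jaw": 255},
  ],
)

```text
clock: 26.47
position: [0.5399, 0.126, 0.1684]
ee_rot: [0.225, -0.667, 0.676, -0.221]
ft_force: [0.6, 0.5, 1.5]
grip_width: 0.467
```

```bash
python3 st.py 3 29 9.2 117
```

```text
u -3.4 n -41.1  Faxial 0.90 Fu 1.48 Fy 0.04 t 26.47 grip 0.467 [0.5399 0.126  0.1684]
```

Contact is starting (axial force went from −3.1 to +0.9 N). One more small step to confirm.

Request:
move_arm(
  increments=[
    {"offset": [-0.0005,0.0009,0],"yaw": 0,"jaw": 255},
    {"offset": [-0.0005,0.0009,0],"yaw": 0,"jaw": 255},
    {"offset": [-0.0005,0.0009,0],"yaw": 0,"jaw": 255},
  ],
)

```text
clock: 26.72
position: [0.5402, 0.1262, 0.1676]
ee_rot: [0.225, -0.667, 0.676, -0.221]
ft_force: [-1.5, -0.3, 1.7]
grip_width: 0.463
```

```bash
python3 st.py 3 29 9.2 117
```

```text
u -3.5 n -42.1  Faxial 2.15 Fu -0.34 Fy 0.59 t 26.72 grip 0.463 [0.5402 0.1262 0.1676]
```

Request:
move_arm(
  increments=[
    {"offset": [0,0,0],"yaw": 0,"jaw": 80},
    {"offset": [0,0,0],"yaw": 0,"jaw": 80},
    {"offset": [0,0,0],"yaw": 0,"jaw": 80},
    {"offset": [0,0,0],"yaw": 0,"jaw": 80},
  ],
)

```text
clock: 27.05
position: [0.5402, 0.1262, 0.1675]
ee_rot: [0.225, -0.666, 0.676, -0.221]
ft_force: [-0.3, 0.5, 0.3]
grip_width: 0.687
```

Request:
move_arm(
  increments=[
    {"offset": [0,-0.01,0],"yaw": 0,"jaw": 80},
    {"offset": [0,-0.03,0],"yaw": 0,"jaw": 80},
    {"offset": [0,-0.07,0],"yaw": 0,"jaw": 80},
    {"offset": [0.04,-0.11,0],"yaw": 0,"jaw": 0},
    {"offset": [0.08,-0.12,0],"yaw": 0,"jaw": 0},
    {"offset": [0.08,-0.12,0],"yaw": 0,"jaw": 0},
    {"offset": [0.08,-0.12,0],"yaw": 0,"jaw": 0},
  ],
)

```text
clock: 27.63
position: [0.4754, 0.0768, 0.29]
ee_rot: [0.223, -0.665, 0.678, -0.219]
ft_force: [0.6, -0.0, 0.1]
grip_width: 1.003
```

```bash
python3 chk.py; python3 -c "
import cv2
b=cv2.imread('pics/cs.png')[150:400,220:470];cv2.imwrite('pics/cs_z.png',cv2.resize(b,None,fx=2.2,fy=2.2,interpolation=cv2.INTER_CUBIC))"
```

```text
1 top n 53.674406509690975 u,y mid [-3.2084  0.8493]
1 top n 51.897657102973774 u,y mid [-0.116   1.9071]
3 top n 97.00196471211369 u,y mid [-3.6932 -0.64  ]
3 top n 95.16819541279462 u,y mid [-1.3117  0.8062]
2 top n 64.13484874750992 u,y mid [-3.1735  1.2077]
2 top n 62.33998049943125 u,y mid [-0.3939  2.6895]
```

View pics/cs_z.png

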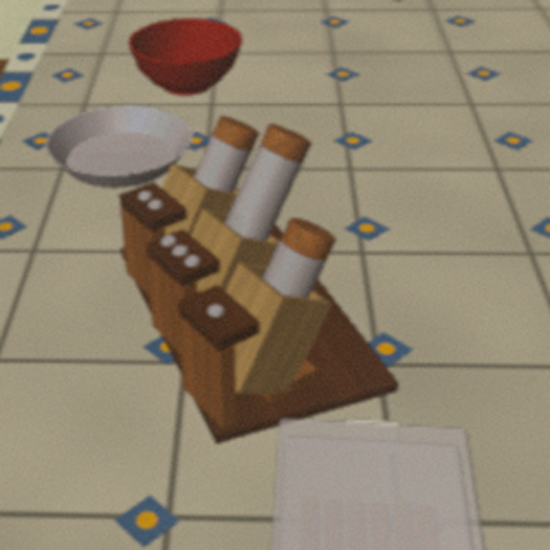

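All three tins stand lid up in their wells (lids at (305,238), (285,142) and (235,132)). The bystanders have not moved and the gripper is clear. Handing in.

```bash
python3 -c "
from workcell import manip
print(manip.hand_in())"
```

```text
the job is handed in; nothing more can be done
None
```

I placed all three tins in order and handed the job in at about 28 s of the 72 s: short into well 1, medium into well 2, tall into well 3. Since the tool only points down, I gripped each tin by its top. I tipped it in the grip by dragging its foot on the counter and finished the 30° lean inside the well. I then lowered it along the well axis until the cork pushed back and let go.

| Tin | Axial force before contact | Axial force at release | Bottom below mouth (wrist camera) | Cork depth seen earlier |
|---|---|---|---|---|
| Short | −1.4 N | +2.0 N | 51.3 mm | about 51.5 mm |
| Medium | −1.8 N | +2.8 N | 55.9 mm | about 56 mm |
| Tall | −3.1 N | +2.2 N | 43.0 mm | about 43 mm |

- **Final picture:** the tins are lid up and leaning with their wells. The bowl, pie tin and clear box look unmoved, and the gripper is clear of everything.
- **Disagreements:** the side camera puts the tin tops about 2 mm lower than the wrist camera, which is within calibration. The positions worked out from the arm put the contacts about 1–3 mm higher than the cork depths seen in the pictures.
- **Slipped and mended:** the short and medium tins sagged back to about 22° and 17° when lifted, which I corrected inside the wells. I squeezed the tall tin harder and it held 27°.
- **Refused calls:** two early move calls were refused for a missing yaw value and moved nothing.

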